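# Make up the plating kit

### The job

Make up the plating kit in the metal carrier, ready to go to the clean bench: stand the medium and the small screw-cap bottle and lay the Petri dish each in the round pocket made for its size, fully down and level, and lay the thick capped marker in the pen rest along the carrier's edge, about centred. Leave the big brown stock bottle (too wide for any pocket) and the thin ballpoint (it does not write on dishes) where they are, and never tip the dish steeply, for its lid only lies on it.

Things in the scene. Friction and masses are not known exactly. Their poses are not given: they have to be found in the camera images.
- bottle_medium_center (a point): medium screw-cap bottle, white plastic with a blue cap, round, standing upright: 115 mm high; body 50 mm in diameter up to about 75 mm, the shoulder above that up to 100 mm narrows, cap 31 mm. 0.14 to 0.29 kg. The point is on its axis half-way up, 57.5 mm above its underside; z is up its axis.
- bottle_small_center (a point): small screw-cap bottle, cream plastic with a red cap, round, standing upright: 85 mm high; body 40 mm in diameter up to about 55 mm, shoulder above it, cap 26 mm. 0.11 to 0.23 kg. The point is on its axis half-way up, 42.5 mm above its underside; z is up its axis.
- dish_center (a point): Petri dish with its lid on (they stay together), clear, with agar, lying flat on the desk: 58 mm in diameter, 15 mm high, straight sides, 40 g. The point is at its centre, 7.5 mm above its underside; z is up. The only such dish on the desk.
- marker_center (a point): thick felt marker with its cap on, white with a red cap, lying flat on the desk: 135 mm long, 17 mm thick, 20 g. The point is half-way along it and half-way up (8 mm above the desk); its long axis is y. Either end may point either way in the rest.
- holder_medium_floor (a point): round pocket for the medium bottle: 60 mm wide, 22 mm deep, chamfered, in a grey block 82 x 83 mm whose top is 31 mm above the desk. Three such blocks stand in a row, 84.5 mm apart, in varying order, in a low metal tray (the carrier, 128 x 290 mm with end grips, rim 24 mm high); all of it is fixed. Point: centre of the pocket's floor, 9 mm above the desk; x, y along the block's sides, z up.
- holder_small_floor (a point): round pocket for the small bottle: 49 mm wide, 22 mm deep, chamfered mouth, in a block like the medium bottle's (top 31 mm above the desk). Point: centre of the pocket's floor, 9 mm above the desk; z up.
- holder_dish_floor (a point): shallow round recess for the Petri dish: 70 mm wide, 4 mm deep, in a block like the two others (top 31 mm above the desk), so that a seated dish stands 11 mm proud of the block and can be held by that part. Point: centre of the recess's floor, 27 mm above the desk; z up.
- rest_seat (a point): pen rest in the carrier, 60.5 mm nearer the robot than the pockets' line: two flared saddles, 9 mm thick, 80 mm apart. Point: midway between them at seat height, 30 mm above the desk; y: the way the marker lies, z up. Seats 22 mm wide, flaring to 40 mm at the mouth, 9 mm higher. The seated marker's centre is 8 mm above the point; beside it, between the saddles, is room down to 31 mm above the desk.
- bottle_large_center (a point): big brown stock bottle with a white screw cap: 62 mm in diameter, 150 mm high, standing loose; it does not belong in the kit. The point is half-way up, 75 mm above its underside; z is up its axis.
- pen_center (a point): thin white ballpoint pen, lying: 145 mm long, 11 mm thick with its clip, 9 mm high; it does not belong in the kit. The point is at its centre; its long axis is y.
Mind the look-alikes: they are no part of the job. Leave any purple look-alike of the part that bears bottle_small_center alone.

How it is judged:
By the outcome, as a careful person would: the job done as asked, in the order asked, and still so for the second after the job is handed in, with the robot touching nothing.
It also fails if it takes over 109 s, if anything falls off the work surface, if the arm or the gripper's body presses on something with over 40 N, if the wrist force passes 120 N, or if a joint passes its speed limit or range.

### The arm

A 6-joint arm with a two-finger parallel gripper is mounted at the origin on a cart in front of the work surface, level with it; the furniture and walls round the work are solid. World frame = base frame: x ahead of the robot, y to its left, z up, the work surface at z = 0. Lengths are in mm, angles in rad, forces in N, time in s.
With the tool pointing down it reaches from about 275 to 750 mm from the base axis. Payload 10.2 kg.
Tool frame: the origin (TCP) lies midway between the tips of the shut fingers; the grasp point (between the pads) lies 19 mm behind it; x points along the fingers, y is the direction in which the jaws open and shut, and the axes are right-handed (so a half turn about x gives the same grasp; the last joint's range is limited). The gripper opens to 85 mm and grips with 20 to 120 N. Pads are 22 mm wide; open, the fingers measure 114 mm over their backs; the gripper's body (76 mm by 85 mm) begins 54 mm behind the grasp point. The pads swing forward as they close: fully open they stand 13 mm farther back than shut.
Start: joints at [-1.323, 0.313, 1.498, -0, 1.331, -0.223], TCP at [238.129, -467.895, 201.694] pointing down, gripper open.
Joint ranges: [-2.94, 2.94], [-0.97, 2.17], [0.19, 2.56], [-1.23, 4.37], [0.02, 3.11], [-2.88, 2.88]. Speed limits (rad/s): [2.39, 2.39, 3.01, 3.14, 3.14, 3.14].

### API

Orientations are given as a unit quaternion [x, y, z, w].
In Python, from rig import arm gives the robot as it stands.
- The arm moves only by the tool servo_tool, never from a script. Its argument "increments" is a list that holds one entry, the list of rows, each a list of 4 numbers: the shift along the tool's x, y, z normalised to -1 to 1, where 1 is 75 cm, then the turn about the tool's x normalised to -1 to 1, where 1 is 30 degrees. In form: [[[dx, dy, dz, spin], ...]]. A call has 1 to 10 rows; each row is the pose to reach, as a shift and turn from the pose commanded when the call began, along the tool's axes at that moment; what a row does not reach only later rows make up. A row lasts 1/8 s, in which the tool goes at most 62.5 mm and 10.7 degrees, less where a joint would pass 70% of its speed; a pose out of reach is approached as far as the arm can. A call with a number of a shift or a turn outside -1 to 1 is refused whole. A call with a gripper value outside its range is refused whole. "jaw" is the opening, from 0 (shut) to 1 (fully open), set as the call begins (left out, the last holds). The fingers move at their own pace and stop on an object; the grip force is fixed at half the most. Time passes only in rows, so rows that repeat a pose let the fingers close. It gives the time, the measured TCP pose, the force and the opening at its end, in the units of the state.
- arm.get_obs(): the state, without advancing time (a new reading comes with each control period).
- arm.camera(name): name is "scene" or "top"; returns (picture, depth): 384x512x3 uint8, red, green, blue; 384x512 float32, mm along the optical axis (not along the pixel's ray), 0 where there is no reading.
- arm.get_calibration(name): a dict with "K" (3x3 intrinsics, pixels), "rvec" (rotation vector, rad) and "tvec" (3), from world to camera coordinates, as OpenCV has them. Camera axes: x right, y down, z forward; pixel columns grow to the right and rows downward; lengths in mm; the calibration is good to about 2 mm. A picture is of the moment at which its call begins. get_calibration takes no time and is no camera call.
- arm.job_done(): hands the job in, once; it reports no verdict.
The state is a dict: "t": time; "joints": joint angles; "joint_velocities": joint speeds; "joint_efforts": joint torques, N m; "position": TCP position; "ee_rot": TCP orientation; "contact_force": force on the tool from outside, world axes, zero at the start; "moment": the same for the moment, N m; "grip_width": finger opening in mm.
Only numpy, scipy, OpenCV 4.12 (cv2) and the standard library are available. Lean on these libraries where they do the work, as an engineer would, in place of code of your own. Each camera call takes 0.05 s, during which the arm holds its last target.

## Working session

There is one attempt and no reset: what is moved stays moved. The work goes in short steps, Python scripts to look and compute and a tool call to move; the robot and the scene stay as the last step left them, time stands still between calls to the robot, and variables do not carry over. Pictures are saved under pics/ and viewed, and the job is handed in when it is done.

Besides the shell and the picture viewer there is one more tool, called as a command line: name --argument value ..., lists and objects as JSON in quotes. servo_tool: Moves the arm, as the interface text tells. Its arguments: {"type":"object","properties":{"increments":{"type":"array","items":{"type":"array","items":{"type":"array","items":{"type":"number","minimum":-1,"maximum":1}}}},"jaw":{"type":"number"}},"required":["increments"]}

```bash
mkdir -p pics; ls; cat > h.py <<'E'
import numpy as np, cv2, pickle
from rig import arm
def snap(n,tag):
    p,d=arm.camera(n); cv2.imwrite(f'pics/{tag}.png',p[:,:,::-1]); np.savez(f'{tag}.npz',p=p,d=d)
    return p,d
def cal(n):
    c=arm.get_calibration(n); R=cv2.Rodrigues(np.array(c['rvec'],float))[0]; return np.array(c['K'],float),R,np.array(c['tvec'],float).ravel()
def pl(n,u,v,z):
    K,R,t=cal(n); d=R.T@np.linalg.solve(K,[u,v,1]); o=-R.T@t; return o+d*(z-o[2])/d[2]
def cloud(n,d):
    K,R,t=cal(n); v,u=np.mgrid[:d.shape[0],:d.shape[1]]
    P=np.stack([(u-K[0,2])/K[0,0]*d,(v-K[1,2])/K[1,1]*d,d],-1); return (P-t)@R
def proj(n,X):
    K,R,t=cal(n); q=K@(R@np.array(X)+t); return q[:2]/q[2]
E
python3 - <<'E'
from h import *
for n in('scene','top'):
    snap(n,n+'0'); K,R,t=cal(n); print(n,K.round(1).tolist(),(-R.T@t).round(0),R.round(2).tolist())
o=arm.get_obs(); print(o)
E
```

```text
pics
scene [[402.0, 0.0, 249.3], [0.0, 402.0, 192.4], [0.0, 0.0, 1.0]] [-296. -542.  564.] [[0.54, -0.84, -0.01], [-0.37, -0.23, -0.9], [0.76, 0.49, -0.44]]
top [[473.6, 0.0, 259.4], [0.0, 473.6, 187.1], [0.0, 0.0, 1.0]] [ 324.   -9. 1359.] [[-0.02, -1.0, 0.01], [-0.99, 0.02, -0.15], [0.15, -0.01, -0.99]]
{'t': 0.1, 'joints': array([-1.32336333e+00,  3.13403083e-01,  1.49834365e+00, -4.70580694e-05,
        1.33100252e+00, -2.23366311e-01]), 'joint_velocities': array([-1.09833179e-03, -2.50791585e-03, -2.08817243e-03, -4.44416588e-04,
        2.05211961e-04,  9.96156868e-05]), 'joint_efforts': array([ 1.80615181e-03, -4.12902009e+01, -2.60140872e+01, -2.50948560e-04,
        3.03059453e-03,  7.01475400e-06]), 'position': array([ 238.06711148, -467.62833908,  201.19427377]), 'ee_rot': array([-0.68758351, -0.16533219,  0.68762567, -0.1645148 ]), 'contact_force': array([-0.36354345,  0.63917549, -0.39765034]), 'moment': array([ 0.00896061, -0.04244356, -0.00551072]), 'grip_width': 85.26826425971076}
```

View pics/scene0.png

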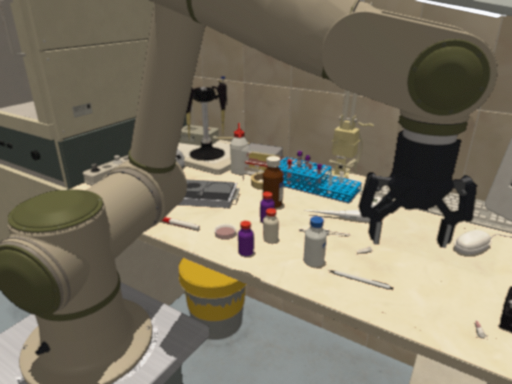

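View pics/top0.png

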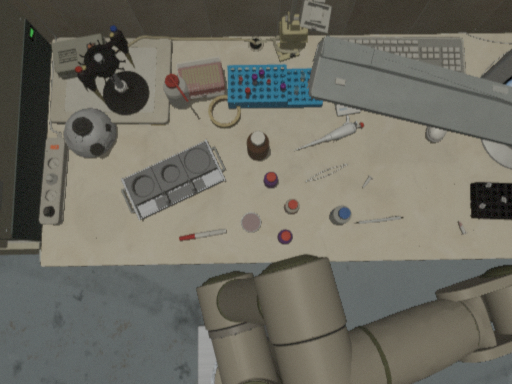

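```bash
python3 - <<'E'
from h import *
p=np.load('top0.npz')['p'][:,:,::-1]
cv2.imwrite('pics/c1.png',cv2.resize(p[120:260,110:310],None,fx=4,fy=4,interpolation=cv2.INTER_CUBIC))
cv2.imwrite('pics/c2.png',cv2.resize(p[120:260,240:430],None,fx=4,fy=4,interpolation=cv2.INTER_CUBIC))
E
```

```text
(no output)
```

View pics/c1.png

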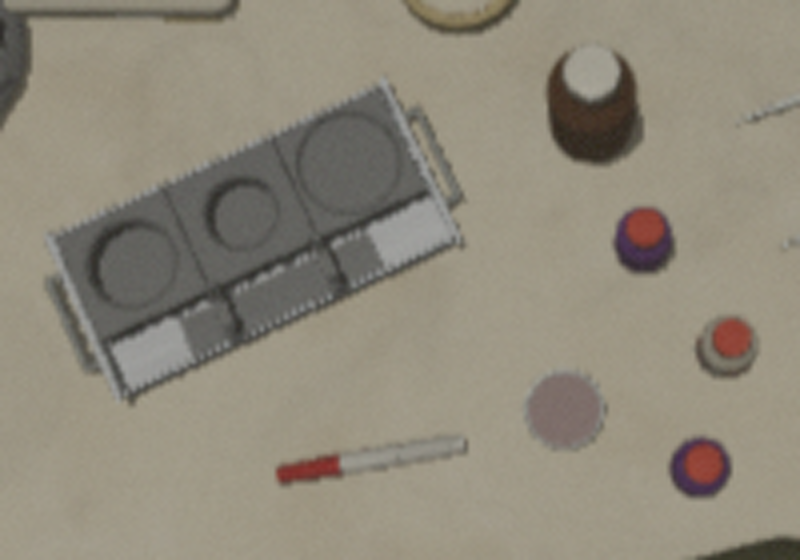

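View pics/c2.png

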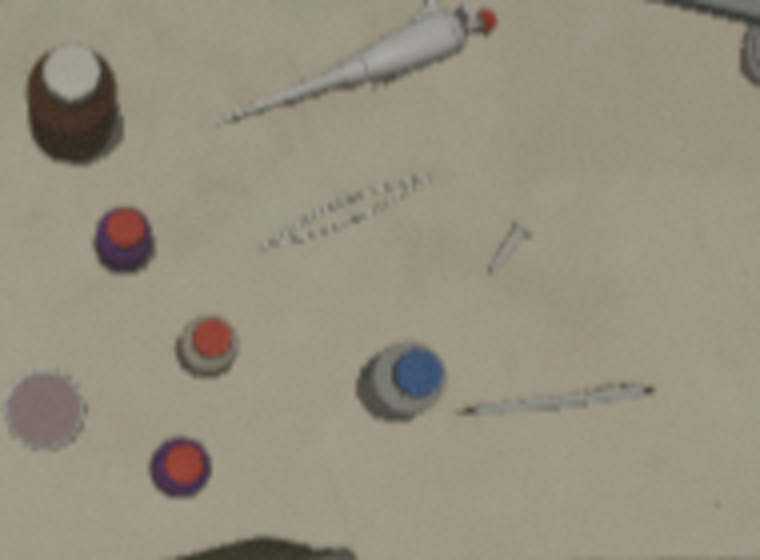

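```bash
cat > meas.py <<'E'
from h import *
def blob(m,box):
    u0,v0,u1,v1=box; mm=np.zeros_like(m,np.uint8); mm[v0:v1,u0:u1]=m[v0:v1,u0:u1]
    n,l,s,c=cv2.connectedComponentsWithStats(mm); i=1+s[1:,4].argmax(); return c[i],s[i],(l==i).astype(np.uint8)
E
python3 - <<'E'
from meas import *
z=np.load('top0.npz');p,d=z['p'],z['d']
h=cv2.cvtColor(p,cv2.COLOR_RGB2HSV);H,S,V=[h[...,i].astype(int) for i in range(3)]
red=((H<8)|(H>172))&(S>110)&(V>90)
blue=(H>100)&(H<125)&(S>100)
for nm,m,b,zt in(('med',blue,(320,195,365,230),115),('small',red,(280,195,305,215),85),('purp1',red,(258,168,284,192),85),('purp2',red,(272,225,298,248),85)):
    c,s,mm=blob(m,b); print(nm,c.round(1),s, pl('top',*c,zt).round(1), 'depth z',np.median(cloud('top',d)[...,2][mm>0]).round(1))
# dish
pink=(S>20)&((H>172)|(H<12))&(V>60)
c,s,mm=blob(pink,(236,208,268,238)); print('dish',c,s,pl('top',*c,15).round(1))
for q in((148,165)[0],):pass
print('bg',h[235,215],h[222,251],h[236,188],h[233,215])
C=cloud('top',d); np.set_printoptions(linewidth=250)
print(C[150:215:3,115:235:5,2].round(0))
E
```

```text
med [344.2 212.6] [340 208  10  10  83] [ 446.  -240.8  115. ] depth z 115.5
small [292.5 204.1] [288 200  10   9  67] [ 474.5 -107.3   85. ] depth z 85.8
purp1 [270.8 176.6] [267 172   9  10  68] [551.1 -50.2  85. ] depth z 85.5
purp2 [285.5 235.5] [281 231  10  10  77] [390.3 -86.3  85. ] depth z 85.1
dish [250.64583333 222.00833333] [242 213  18  19 240] [433.7   7.5  15. ]
bg [ 21  38 133] [  7  36 126] [  3 173 124] [ 23  24 141]
[[-1.000e+00  5.000e+00 -1.000e+00  0.000e+00  2.000e+00  2.000e+00 -2.000e+00  0.000e+00 -1.000e+00  4.000e+00 -0.000e+00  1.000e+00 -2.000e+00 -6.000e+00  2.100e+01  2.700e+01  2.700e+01  3.000e+01  3.100e+01  2.500e+01  2.300e+01 -1.000e+00
  -1.000e+00 -2.000e+00]
 [ 0.000e+00 -4.000e+00 -1.000e+00 -2.000e+00  2.000e+00 -1.000e+00  5.000e+00  9.000e+00  2.000e+00 -5.000e+00  0.000e+00  0.000e+00 -0.000e+00  2.700e+01  3.300e+01  2.300e+01  2.900e+01  2.500e+01  2.600e+01  2.100e+01 -0.000e+00 -1.000e+00
   2.000e+00 -1.000e+00]
 [-4.000e+00 -2.000e+00 -4.000e+00  9.000e+00 -2.000e+00  5.000e+00 -0.000e+00  6.000e+00 -0.000e+00  1.000e+00  6.000e+00 
[... 4557 characters left out ...]
e+00  2.200e+01 -2.000e+00 -1.000e+00  0.000e+00  0.000e+00  3.000e+00  2.000e+00 -3.000e+00 -4.000e+00  0.000e+00  2.000e+00  1.000e+00
  -0.000e+00  5.000e+00]
 [-3.000e+00  6.000e+00  2.000e+00  2.300e+01  3.200e+01  1.000e+01  2.000e+00  2.000e+00  3.000e+00  2.000e+01 -0.000e+00 -2.000e+00  0.000e+00  3.000e+00  4.000e+00 -7.000e+00 -6.000e+00 -3.000e+00 -3.000e+00  1.000e+00  2.000e+00  6.000e+00
   0.000e+00 -0.000e+00]
 [ 2.000e+00 -2.000e+00 -1.000e+00  2.000e+00 -6.000e+00  4.000e+00  8.000e+00  2.000e+00  5.000e+00  3.000e+00  2.000e+00  1.000e+00 -2.000e+00  2.000e+00 -3.000e+00  1.000e+00  1.000e+00  0.000e+00  6.000e+00 -4.000e+00  2.000e+00  1.000e+00
   8.000e+00  1.000e+00]]
```

```bash
python3 - <<'E'
from meas import *
z=np.load('top0.npz');p,d=z['p'],z['d'];C=cloud('top',d)
Z=cv2.medianBlur(C[...,2].astype(np.float32),3)
Cs={}
for nm,(u,v,r) in dict(med=(143.5,186,14),small=(170.5,173.5,13)).items():
    vv,uu=np.mgrid[:384,:512]; m=((Z<25)&(np.hypot(uu-u,vv-v)<r)).astype(np.uint8)
    n,l,s,c=cv2.connectedComponentsWithStats(m); i=1+s[1:,4].argmax(); k=(l==i)
    cn,_=cv2.findContours(k.astype(np.uint8),0,2); (x,y),rr=cv2.minEnclosingCircle(cn[0])
    e=cv2.fitEllipse(cn[0]); Cs[nm]=pl('top',*c[i],31)
    print(nm,c[i].round(2),s[i,4],'circ',(x,y,rr),'ell',e,Cs[nm].round(1),pl('top',*e[0],31).round(1))
# hough on upscaled gray
g=cv2.cvtColor(p,cv2.COLOR_RGB2GRAY)[135:220,115:235]; G=cv2.resize(g,None,fx=6,fy=6,interpolation=cv2.INTER_CUBIC)
for lo,hi in((54,72),(42,56),(66,80)):
    c=cv2.HoughCircles(G,cv2.HOUGH_GRADIENT,1.5,120,param1=60,param2=18,minRadius=lo,maxRadius=hi)
    if c is not None:
        for a in c[0][:4]:
            uv=(a[:2]+.5)/6-.5+[115,135]; P=pl('top',*uv,31); print(lo,uv.round(1),(a[2]/6).round(2),P.round(1),'r mm',(a[2]/6*1335/473.6).round(1))
a=Cs['small']-Cs['med'];print(np.linalg.norm(a),np.degrees(np.arctan2(a[1],a[0])))
# block tops fit
m=((Z>17)&(Z<42)).astype(np.uint8); m[:138]=0;m[222:]=0;m[:,:118]=0;m[:,232:]=0
cn,_=cv2.findContours(m,0,2); k=max(cn,key=cv2.contourArea); 
k2=cv2.morphologyEx(cv2.drawContours(np.zeros_like(m),[k],-1,1,-1),cv2.MORPH_OPEN,np.ones((9,9),np.uint8))
cn,_=cv2.findContours(k2,0,2);k=max(cn,key=cv2.contourArea)
pts=np.array([pl('top',*q[0],27)[:2] for q in k],np.float32); print('rect',cv2.minAreaRect(pts))
# marker
h=cv2.cvtColor(p,cv2.COLOR_RGB2HSV).astype(int)
q=(Z>6)&(Z<25); mm=np.zeros_like(m); mm[226:245,174:232]=q[226:245,174:232]
c=((h[...,0]<8)|(h[...,0]>172))&(h[...,1]>90)
diff=np.abs(p.astype(int)-np.median(p[240:255,150:240].reshape(-1,3),0)).sum(-1); mm=np.zeros_like(m); mm[226:245,174:232]=(diff>28)[226:245,174:232]
n,l,s,cc=cv2.connectedComponentsWithStats(mm); i=1+s[1:,4].argmax(); v,u=np.where(l==i)
pts=np.array([pl('top',a,b,8)[:2] for a,b in zip(u,v)],np.float32); print('marker',cc[i],s[i],cv2.minAreaRect(pts),pts.mean(0))
E
```

```text
med [142.91 186.16] 338 circ (142.69564819335938, 185.9130401611328, 10.521930694580078) ell ((142.91624450683594, 186.12313842773438), (19.301834106445312, 20.541383743286133), 49.64496612548828) [539.5 311.1  31. ] [539.6 311.1  31. ]
small [169.92 173.53] 223 circ (169.61764526367188, 173.5, 8.747321128845215) ell ((169.88424682617188, 173.7212371826172), (15.83756160736084, 16.849802017211914), 53.44264602661133) [574.6 235.   31. ] [574.1 235.1  31. ]
54 [146.5 205.2] 11.02 [485.  300.1  31. ] r mm 31.1
54 [211.5 174.5] 11.3 [569.9 116.8  31. ] r mm 31.9
54 [193.5 183.7] 10.75 [544.1 168.   31. ] r mm 30.3
42 [144.2 208.7] 7.5 [475.2 306.2  31. ] r mm 21.1
42 [163.7 200.2] 8.35 [498.3 251.7  31. ] r mm 23.5
42 [194.2 187.5] 8.35 [533.3 165.8  31. ] r mm 23.5
42 [216.2 177. ] 7.78 [562.4 103.3  31. ] r mm 21.9
66 [144.5 205.2] 11.8 [485.1 305.7  31. ] r mm 33.3
66 [209.  184.5] 11.25 [541.2 124.   31. ] r mm 31.7
83.7962736780892 -65.25181993532631
rect ((574.4037475585938, 234.21136474609375), (93.60688018798828, 294.1183776855469), 24.600624084472656)
marker [200.52985075 234.63059701] [179 228  48  14 268] ((402.3853454589844, 144.9200439453125), (20.536176681518555, 136.196044921875), 8.425654411315918) [400.94412 150.44319]
```

```bash
cat >> meas.py <<'E'
from scipy.spatial.transform import Rotation as Rn
def to(P,yaw=None):
    """P target TCP, yaw = jaw (tool y) direction deg mod 180; prints normalized row"""
    o=arm.get_obs(); R=Rn.from_quat(o['ee_rot']).as_matrix(); y=R[:,1]; cur=np.degrees(np.arctan2(y[1],y[0]))
    s=R.T@(np.array(P,float)-o['position'])
    sp=0
    if yaw is not None:
        dw=(yaw-cur+90)%180-90; sp=dw*np.sign(R[2,0])  # tool x down => negative
    print('pos',o['position'].round(1),'jawyaw',cur.round(1),'q',o['joints'].round(2),'xaxis',R[:,0].round(3),'row',(s/750).round(4),'spin',round(sp/30,3),'deg',round(sp,1),'F',o['contact_force'].round(1),'w',round(o['grip_width'],1),'t',round(o['t'],2))
E
python3 - <<'E'
from meas import *
z=np.load('scene0.npz');p,d=z['p'],z['d']
h=cv2.cvtColor(p,cv2.COLOR_RGB2HSV);H,S,V=[h[...,i].astype(int) for i in range(3)]
red=((H<8)|(H>172))&(S>130)&(V>90); blue=(H>100)&(H<125)&(S>100); C=cloud('scene',d)
for nm,m,b,zt in(('med',blue,(305,212,330,230),107.5),('small',red,(262,205,280,217),78.5)):
    c,s,mm=blob(m,b); print(nm,c.round(1),s,pl('scene',*c,zt).round(1))
pink=(S>30)&((H>170)|(H<14))
c,s,mm=blob(pink,(210,222,240,242)); print('dish',c,s,pl('scene',*c,13).round(1))
for uv,zz in(((197.1,160.1),31),((180.4,192.1),33),((178.9,238.9),8),((226.1,230.4),8),((202.6,234.7),8)): print(uv,pl('top',*uv,zz).round(1))
u=np.array([.418,-.908]);n=np.array([-.908,-.418])
md=np.array([539.5,311.1]);sm=np.array([574.6,235.])
mid=(md+sm)/2; print('med',mid-42.25*u,'small',mid+42.25*u,'dish',mid+126.75*u,'rest',mid+42.25*u+60.5*n)
to([446,-241,180],90)
E
```

```text
med [316.3 221.5] [311 217  12  10 101] [ 444.5 -242.8  107.5]
small [270.7 211.5] [266 208  10   8  71] [ 476.8 -106.5   78.5]
dish [224.98469388 232.2244898 ] [216 227  19  12 196] [420.7  -3.3  13. ]
(197.1, 160.1) [612.4 157.8  31. ]
(180.4, 192.1) [520.4 204.5  33. ]
(178.9, 238.9) [390.  211.8   8. ]
(226.1, 230.4) [411.6  77.8   8. ]
(202.6, 234.7) [400.6 144.6   8. ]
med [539.3895 311.413 ] small [574.7105 234.687 ] dish [610.0315 157.961 ] rest [519.7765 209.398 ]
pos [ 238.1 -467.6  201.2] jawyaw -63.0 q [-1.32  0.31  1.5  -0.    1.33 -0.22] xaxis [-0.     0.001 -1.   ] row [ 0.0285 -0.1435 -0.3841] spin 0.899 deg 27.0 F [-0.4  0.6 -0.4] w 85.3 t 0.1
```

servo_tool --increments '[[[0.01, -0.04, -0.1, -0.3], [0.02, -0.09, -0.23, -0.7], [0.028, -0.143, -0.36, -1], [0.028, -0.1435, -0.384, -1], [0.028, -0.1435, -0.384, -1], [0.028, -0.1435, -0.384, -1], [0.028, -0.1435, -0.384, -1]]]' --jaw 1

```text
t: 0.98
position: [445.7, -241.5, 180.5]
ee_rot: [-0.621, -0.337, 0.622, -0.337]
contact_force: [-0.1, -0.2, 1.0]
grip_width: 85.5
```

```bash
python3 - <<'E'
from meas import *
print('dish exp',proj('scene',[433.7,7.5,15]),proj('scene',[446,-241,115]))
snap('scene','s1');snap('top','t1')
to([445.5,-241.5,48],-3)
p=np.load('scene0.npz')['p'][:,:,::-1]
cv2.imwrite('pics/c3.png',cv2.resize(p[150:260,130:330],None,fx=4,fy=4,interpolation=cv2.INTER_CUBIC))
E
```

```text
dish exp [224.52490417 228.22692634] [315.99144712 218.07761953]
pos [ 445.3 -242.2  180.6] jawyaw -33.1 q [-0.73  0.29  1.58 -0.    1.27 -0.15] xaxis [-0. -0. -1.] row [ 0.1769 -0.0003 -0.001 ] spin -1.004 deg -30.1 F [-0.3 -0.6 -1.1] w 85.4 t 1.07
```

View pics/s1.png

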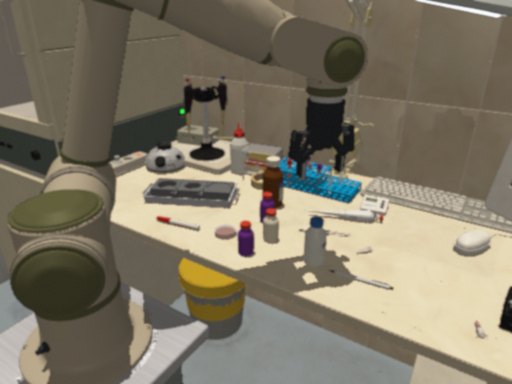

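View pics/c3.png

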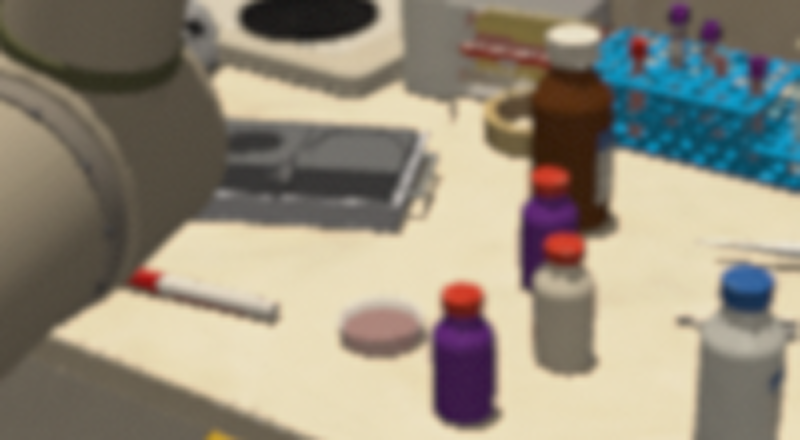

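servo_tool --increments '[[[0.02, 0, -0.001, -0.35], [0.03, 0, -0.001, -0.7], [0.06, 0, -0.001, -1], [0.1, 0, -0.001, -1], [0.14, 0, -0.001, -1], [0.165, 0, -0.001, -1], [0.177, 0, -0.001, -1], [0.177, 0, -0.001, -1]]]'

```text
t: 2.08
position: [446.0, -241.2, 47.9]
ee_rot: [-0.513, -0.486, 0.513, -0.486]
contact_force: [0.4, 1.6, -0.4]
grip_width: 85.3
```

servo_tool --increments '[[[0, 0, 0, 0], [0, 0, 0, 0], [0, 0, 0, 0], [0, 0, 0, 0], [0, 0, 0, 0], [0, 0, 0, 0]]]' --jaw 0

```text
t: 2.82
position: [446.7, -241.1, 49.0]
ee_rot: [-0.513, -0.486, 0.513, -0.487]
contact_force: [-2.1, 0.7, 6.7]
grip_width: 47.9
```

```bash
python3 - <<'E'
from meas import *
snap('scene','s2')
to([445.5,-241.5,48],-3)
E
```

```text
pos [ 446.7 -241.1   49. ] jawyaw -3.0 q [-0.73  0.45  1.74 -0.    0.95 -0.67] xaxis [ 0.001 -0.001 -1.   ] row [ 0.0013 -0.0015  0.0007] spin -0.0 deg -0.0 F [-2.1  1.   7.4] w 48.2 t 2.88
```

View pics/s2.png

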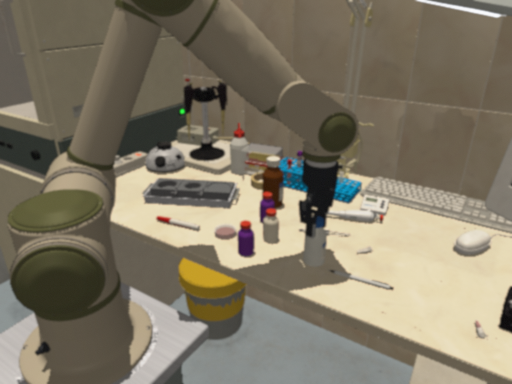

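servo_tool --increments '[[[-0.01, 0, 0, 0], [-0.03, 0, 0, 0], [-0.07, 0, 0, 0], [-0.12, 0, 0, 0], [-0.155, 0, 0, 0], [-0.16, 0, 0, 0]]]'

```text
t: 3.62
position: [447.0, -241.1, 170.0]
ee_rot: [0.513, 0.485, -0.513, 0.488]
contact_force: [0.3, 0.5, -2.5]
grip_width: 48.1
```

```bash
python3 - <<'E'
from meas import *
snap('scene','s3')
to([539.4,311.3,168],24.7)
E
```

```text
pos [ 446.6 -240.9  169. ] jawyaw -3.0 q [-0.73  0.3   1.6   0.    1.24 -0.67] xaxis [ 0.001 -0.001 -1.   ] row [ 6.000e-04  8.470e-02 -7.417e-01] spin -0.924 deg -27.7 F [-0.5  1.1 -1.4] w 47.7 t 3.67
```

View pics/s3.png

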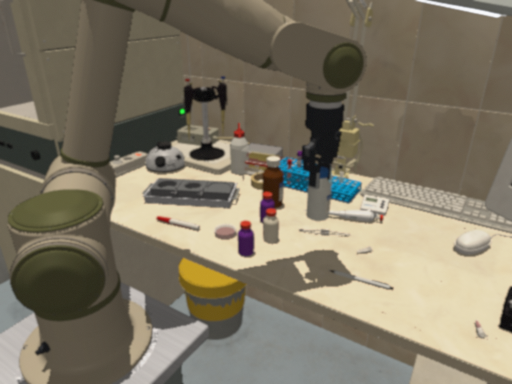

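servo_tool --increments '[[[0, 0.002, -0.02, 0], [0, 0.007, -0.06, -0.1], [0, 0.014, -0.12, -0.2], [0, 0.022, -0.19, -0.3], [0, 0.031, -0.27, -0.4], [0, 0.04, -0.35, -0.5], [0, 0.049, -0.43, -0.6], [0, 0.058, -0.51, -0.7], [0, 0.067, -0.59, -0.8], [0, 0.074, -0.65, -0.9]]]'

```text
t: 4.92
position: [526.2, 246.3, 166.5]
ee_rot: [0.384, 0.594, -0.385, 0.593]
contact_force: [0.8, 0.0, -1.5]
grip_width: 47.8
```

```bash
python3 - <<'E'
from meas import *
to([539.4,311.3,168],24.7)
E
```

```text
pos [526.2 246.3 166.5] jawyaw 24.2 q [ 0.24  0.46  1.37  0.    1.31 -0.19] xaxis [-0.002 -0.    -1.   ] row [-0.002   0.0515 -0.0719] spin -0.017 deg -0.5 F [ 0.8  0.  -1.5] w 47.8 t 4.92
```

servo_tool --increments '[[[0, 0.02, -0.03, -0.017], [0, 0.045, -0.06, -0.017], [0, 0.0515, -0.072, -0.017], [0, 0.0515, -0.072, -0.017], [0, 0.0515, -0.072, -0.017], [0, 0.0515, -0.072, -0.017]]]'

```text
t: 5.68
position: [540.9, 307.5, 168.1]
ee_rot: [0.383, 0.594, -0.383, 0.594]
contact_force: [0.6, -0.3, -2.2]
grip_width: 47.7
```

```bash
python3 - <<'E'
from meas import *
snap('scene','s4');p,d=snap('top','t4')
cv2.imwrite('pics/c4.png',cv2.resize(p[120:260,110:310,::-1],None,fx=4,fy=4,interpolation=cv2.INTER_CUBIC))
to([539.4,311.3,58],24.7)
E
```

```text
pos [541.  307.7 168.1] jawyaw 24.4 q [ 0.33  0.55  1.23 -0.    1.36 -0.1 ] xaxis [ 0. -0. -1.] row [ 1.468e-01  1.000e-04 -5.200e-03] spin -0.009 deg -0.3 F [-0.7 -0.  -2.7] w 47.9 t 5.78
```

View pics/s4.png

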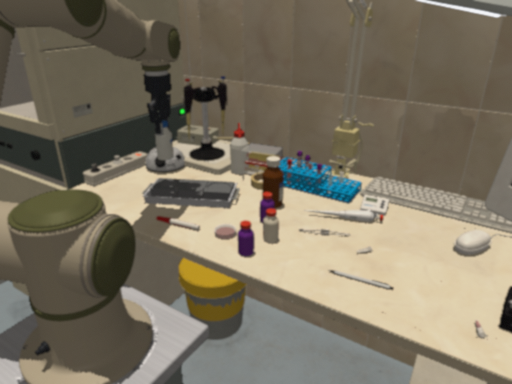

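View pics/c4.png

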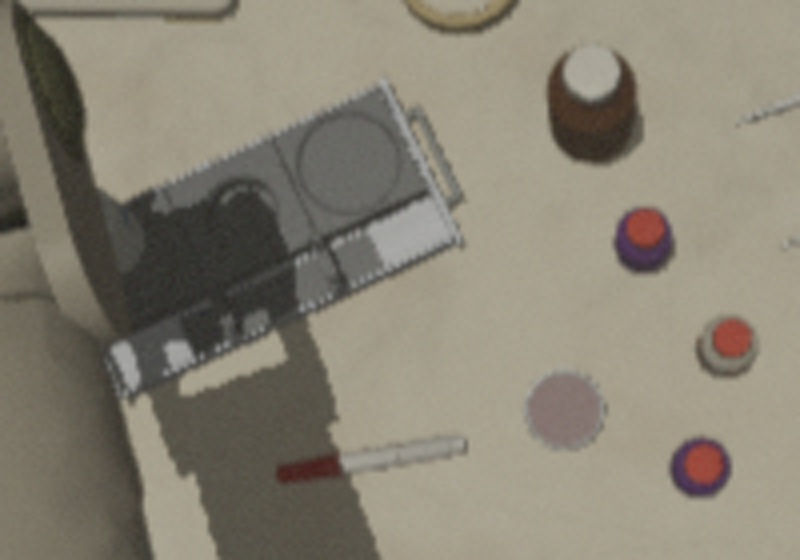

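servo_tool --increments '[[[0.02, 0, -0.005, -0.01], [0.05, 0, -0.005, -0.01], [0.08, 0, -0.005, -0.01], [0.1, 0, -0.005, -0.01], [0.105, 0, -0.005, -0.01], [0.11, 0, -0.005, -0.01], [0.115, 0, -0.005, -0.01], [0.12, 0, -0.005, -0.01], [0.12, 0, -0.005, -0.01]]]'

```text
t: 6.9
position: [539.3, 311.6, 77.8]
ee_rot: [0.381, 0.596, -0.381, 0.596]
contact_force: [0.1, 0.2, -1.9]
grip_width: 47.7
```

```bash
python3 - <<'E'
from meas import *
snap('scene','s5')
p=np.load('s5.npz')['p'][:,:,::-1]
cv2.imwrite('pics/c5.png',cv2.resize(p[100:250,100:260],None,fx=4,fy=4,interpolation=cv2.INTER_CUBIC))
to([539.4,311.3,58],24.7)
E
```

```text
pos [539.3 311.6  78. ] jawyaw 24.8 q [ 0.34  0.64  1.33  0.    1.17 -0.1 ] xaxis [ 0.  0. -1.] row [ 0.0266 -0.0001  0.0005] spin 0.003 deg 0.1 F [-0.2 -0.3 -1.4] w 47.9 t 6.95
```

View pics/c5.png

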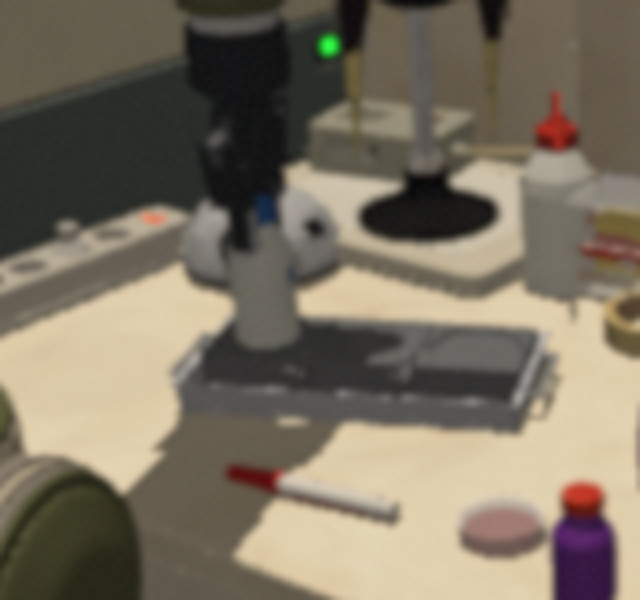

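servo_tool --increments '[[[0.006, 0, 0, 0], [0.012, 0, 0, 0], [0.017, 0, 0, 0], [0.021, 0, 0, 0], [0.024, 0, 0, 0], [0.0265, 0, 0, 0], [0.0265, 0, 0, 0]]]'

```text
t: 7.82
position: [539.4, 311.7, 58.2]
ee_rot: [0.381, 0.596, -0.381, 0.596]
contact_force: [-0.0, -0.3, -2.2]
grip_width: 47.8
```

No contact yet; creep down.

servo_tool --increments '[[[0.0008, 0, 0, 0], [0.0016, 0, 0, 0], [0.0024, 0, 0, 0], [0.0024, 0, 0, 0]]]'

```text
t: 8.32
position: [539.5, 311.7, 58.0]
ee_rot: [0.381, 0.595, -0.381, 0.596]
contact_force: [-5.1, -1.7, 12.7]
grip_width: 47.9
```

servo_tool --increments '[[[0, 0, 0, 0], [0, 0, 0, 0], [0, 0, 0, 0], [-0.03, 0, 0, 0], [-0.08, 0, 0, 0], [-0.14, 0, 0, 0], [-0.14, 0, 0, 0]]]' --jaw 0.85

```text
t: 9.2
position: [540.8, 312.2, 164.9]
ee_rot: [0.383, 0.594, -0.379, 0.597]
contact_force: [-0.2, 0.3, -0.2]
grip_width: 72.7
```

```bash
python3 - <<'E'
from meas import *
snap('scene','s6')
p=np.load('s6.npz')['p'][:,:,::-1]
cv2.imwrite('pics/c6.png',cv2.resize(p[100:250,100:260],None,fx=4,fy=4,interpolation=cv2.INTER_CUBIC))
to([475.5,-107,160],90)
E
```

```text
pos [539.8 311.8 162.3] jawyaw 24.8 q [ 0.34  0.56  1.24  0.    1.34 -0.1 ] xaxis [ 0.002  0.001 -1.   ] row [ 0.0024 -0.3119  0.471 ] spin -2.174 deg -65.2 F [-0.1  0.9  0.8] w 72.4 t 9.25
```

View pics/c6.png

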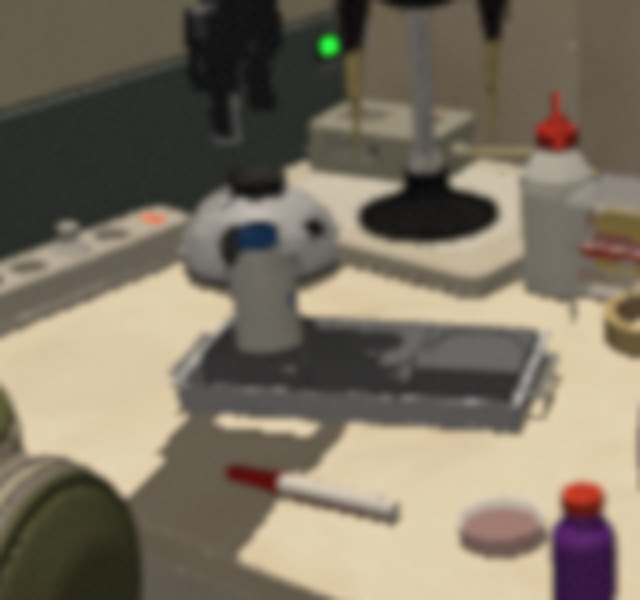

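servo_tool --increments '[[[0, -0.02, 0.03, -0.2], [0, -0.06, 0.09, -0.5], [0, -0.105, 0.16, -0.8], [0, -0.15, 0.225, -1], [0, -0.195, 0.295, -1], [0, -0.24, 0.362, -1], [0, -0.285, 0.43, -1], [0, -0.312, 0.471, -1], [0, -0.312, 0.471, -1], [0, -0.312, 0.471, -1]]]'

```text
t: 10.5
position: [474.7, -106.4, 160.4]
ee_rot: [0.214, 0.675, -0.214, 0.673]
contact_force: [0.1, 0.5, -0.6]
grip_width: 72.8
```

servo_tool --increments '[[[0, 0, 0, -0.35], [0.02, 0, 0, -0.7], [0.05, 0, 0, -1], [0.06, 0, 0, -1], [0.06, 0, 0, -1]]]'

```text
t: 11.12
position: [475.0, -106.5, 116.1]
ee_rot: [0.033, 0.707, -0.033, 0.706]
contact_force: [-0.0, -0.4, -0.0]
grip_width: 72.4
```

```bash
python3 - <<'E'
from meas import *
snap('scene','s7')
p=np.load('s7.npz')['p'][:,:,::-1]
cv2.imwrite('pics/c7.png',cv2.resize(p[100:260,180:340],None,fx=4,fy=4,interpolation=cv2.INTER_CUBIC))
to([475.3,-107,27],84.8)
E
```

```text
pos [ 475.3 -106.8  116.7] jawyaw 84.7 q [-0.46  0.32  1.73  0.    1.1  -1.94] xaxis [ 0. -0. -1.] row [ 0.1196 -0.0003  0.    ] spin -0.004 deg -0.1 F [-0.1 -1.   0.6] w 72.3 t 11.18
```

View pics/c7.png

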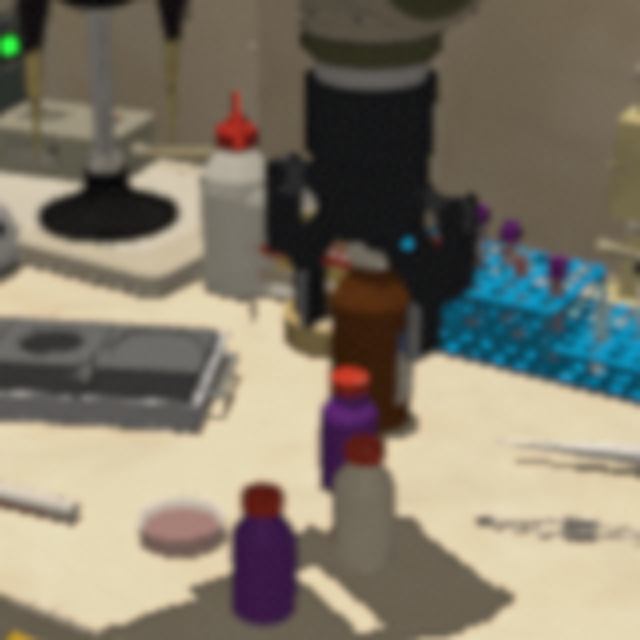

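servo_tool --increments '[[[0.02, 0, 0, 0], [0.05, 0, 0, 0], [0.08, 0, 0, 0], [0.105, 0, 0, 0], [0.1185, 0, 0, 0], [0.1185, 0, 0, 0]]]'

```text
t: 11.92
position: [474.7, -107.1, 26.9]
ee_rot: [0.032, 0.707, -0.032, 0.706]
contact_force: [0.2, 0.1, -0.1]
grip_width: 72.6
```

servo_tool --increments '[[[0, 0, 0, 0], [0, 0, 0, 0], [0, 0, 0, 0], [0, 0, 0, 0], [0, 0, 0, 0], [0, 0, 0, 0]]]' --jaw 0

```text
t: 12.68
position: [475.6, -107.5, 28.4]
ee_rot: [0.032, 0.706, -0.032, 0.707]
contact_force: [-2.1, -0.8, 6.0]
grip_width: 37.6
```

servo_tool --increments '[[[-0.01, 0, 0, 0], [-0.03, 0, 0, 0], [-0.07, 0, 0, 0], [-0.12, 0, 0, 0], [-0.155, 0, 0, 0], [-0.16, 0, 0, 0], [-0.16, 0, 0, 0]]]'

```text
t: 13.55
position: [474.6, -107.0, 146.9]
ee_rot: [0.032, 0.707, -0.032, 0.706]
contact_force: [-0.6, 0.3, -1.7]
grip_width: 37.8
```

```bash
python3 - <<'E'
from meas import *
snap('scene','s8')
p=np.load('s8.npz')['p'][:,:,::-1]
cv2.imwrite('pics/c8.png',cv2.resize(p[100:260,180:340],None,fx=4,fy=4,interpolation=cv2.INTER_CUBIC))
to([574.7,234.8,145],24.7)
E
```

```text
pos [ 474.5 -106.9  146.5] jawyaw 84.8 q [-0.46  0.28  1.69 -0.    1.17 -1.94] xaxis [-0.001  0.001 -1.   ] row [0.0022 0.4659 0.0917] spin 2.003 deg 60.1 F [ 0.4  0.3 -2.7] w 38.1 t 13.6
```

View pics/c8.png

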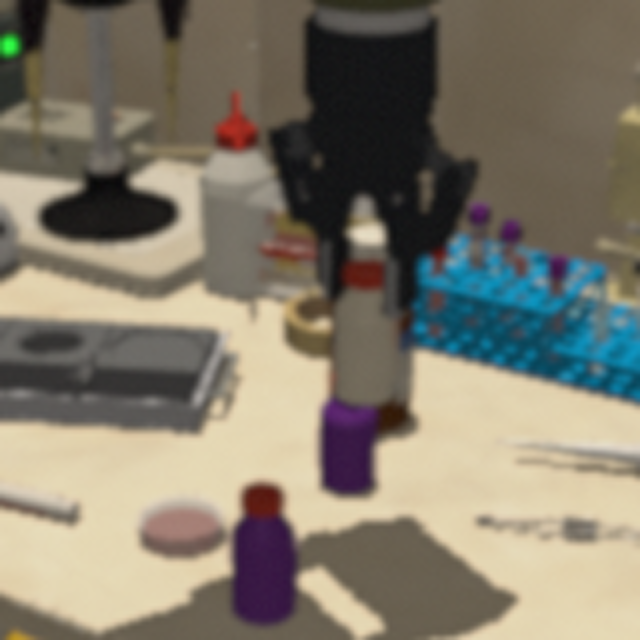

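servo_tool --increments '[[[0, 0.02, 0.004, 0.1], [0, 0.06, 0.012, 0.3], [0, 0.12, 0.024, 0.5], [0, 0.19, 0.037, 0.7], [0, 0.26, 0.051, 0.9], [0, 0.33, 0.065, 1], [0, 0.4, 0.079, 1], [0, 0.45, 0.089, 1], [0, 0.466, 0.0917, 1], [0, 0.466, 0.0917, 1]]]'

```text
t: 14.85
position: [574.8, 234.4, 146.3]
ee_rot: [0.213, 0.675, -0.214, 0.673]
contact_force: [0.4, -0.6, -1.7]
grip_width: 37.6
```

servo_tool --increments '[[[0, 0, 0, 0.3], [0, 0, 0, 0.6], [0, 0, 0, 0.9], [0, 0, 0, 1], [0, 0, 0, 1]]]'

```text
t: 15.48
position: [575.1, 233.2, 147.3]
ee_rot: [0.381, 0.596, -0.382, 0.595]
contact_force: [0.6, 0.3, -2.0]
grip_width: 37.5
```

```bash
python3 - <<'E'
from meas import *
to([574.7,234.8,60],24.7)
E
```

```text
pos [575.1 233.2 147.3] jawyaw 24.7 q [ 0.2   0.57  1.26 -0.    1.31 -0.23] xaxis [-0.001 -0.    -1.   ] row [ 0.1164  0.0004 -0.0022] spin 0.001 deg 0.0 F [ 0.6  0.3 -2. ] w 37.5 t 15.47
```

servo_tool --increments '[[[0.02, 0, -0.002, 0], [0.05, 0, -0.002, 0], [0.08, 0, -0.002, 0], [0.1, 0, -0.002, 0], [0.11, 0, -0.002, 0], [0.115, 0, -0.002, 0], [0.115, 0, -0.002, 0]]]'

```text
t: 16.35
position: [574.8, 236.0, 61.4]
ee_rot: [0.381, 0.596, -0.381, 0.596]
contact_force: [-0.7, 0.7, -2.0]
grip_width: 37.8
```

```bash
python3 - <<'E'
from meas import *
p,d=snap('scene','s9')
cv2.imwrite('pics/c9.png',cv2.resize(p[100:250,100:260,::-1],None,fx=4,fy=4,interpolation=cv2.INTER_CUBIC))
to([574.7,234.8,38],24.7)
E
```

```text
pos [574.9 236.   61.7] jawyaw 24.8 q [ 0.2   0.65  1.35 -0.    1.13 -0.23] xaxis [ 0.001  0.    -1.   ] row [ 0.0316 -0.001   0.0014] spin 0.003 deg 0.1 F [-0.   0.5 -1. ] w 37.5 t 16.4
```

View pics/c9.png

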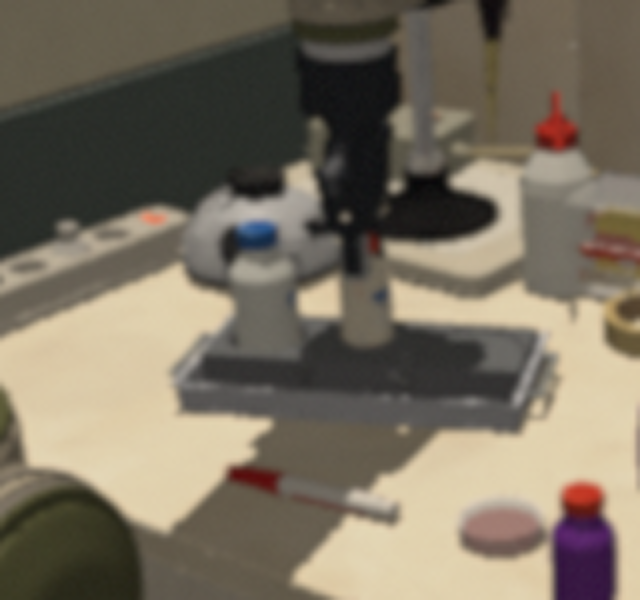

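servo_tool --increments '[[[0.006, 0, 0.001, 0], [0.012, 0, 0.001, 0], [0.018, 0, 0.001, 0], [0.023, 0, 0.001, 0], [0.028, 0, 0.001, 0], [0.0315, 0, 0.001, 0], [0.0315, 0, 0.001, 0]]]'

```text
t: 17.27
position: [575.0, 235.3, 37.6]
ee_rot: [0.381, 0.596, -0.381, 0.596]
contact_force: [-0.1, -0.9, -1.3]
grip_width: 37.6
```

servo_tool --increments '[[[0.0008, 0, 0, 0], [0.0016, 0, 0, 0], [0.0024, 0, 0, 0], [0.0024, 0, 0, 0]]]'

```text
t: 17.77
position: [575.1, 235.3, 37.4]
ee_rot: [0.381, 0.595, -0.381, 0.596]
contact_force: [-5.6, -1.3, 12.5]
grip_width: 38.0
```

servo_tool --increments '[[[0, 0, 0, 0], [0, 0, 0, 0], [0, 0, 0, 0], [-0.03, 0, 0, 0], [-0.08, 0, 0, 0], [-0.14, 0, 0, 0], [-0.15, 0, 0, 0], [-0.15, 0, 0, 0]]]' --jaw 0.8

```text
t: 18.77
position: [574.8, 235.3, 147.9]
ee_rot: [0.381, 0.596, -0.381, 0.596]
contact_force: [-0.1, 0.2, -1.0]
grip_width: 68.5
```

```bash
python3 - <<'E'
from meas import *
p,d=snap('scene','s10')
cv2.imwrite('pics/c10.png',cv2.resize(p[100:250,100:260,::-1],None,fx=4,fy=4,interpolation=cv2.INTER_CUBIC))
p,d=snap('top','t10')
h=cv2.cvtColor(p,cv2.COLOR_RGB2HSV);H,S,V=[h[...,i].astype(int) for i in range(3)]
pink=(S>20)&((H>172)|(H<12))&(V>60)
c,s,mm=blob(pink,(236,208,268,238)); print('dish',c,s,pl('top',*c,12).round(1))
diff=np.abs(p.astype(int)-np.array([0,0,0])).sum(-1)
g=cv2.cvtColor(p,cv2.COLOR_RGB2GRAY)[205:240,232:272]; G=cv2.resize(g,None,fx=8,fy=8,interpolation=cv2.INTER_CUBIC)
cc=cv2.HoughCircles(G,cv2.HOUGH_GRADIENT,1.5,200,param1=40,param2=15,minRadius=70,maxRadius=95)
a=cc[0][0]; uv=(a[:2]+.5)/8-.5+[232,205]; print(uv,a[2]/8,pl('top',*uv,13).round(1))
to([433.5,7.5,120],24.7)
cv2.imwrite('pics/c10t.png',cv2.resize(p[195:250,225:295,::-1],None,fx=8,fy=8,interpolation=cv2.INTER_CUBIC))
E
```

```text
dish [250.68979592 222.03673469] [242 214  18  18 245] [433.9   7.4  12. ]Traceback (most recent call last):
  File "<stdin>", line 11, in <module>
TypeError: 'NoneType' object is not subscriptable
```

View pics/c10.png

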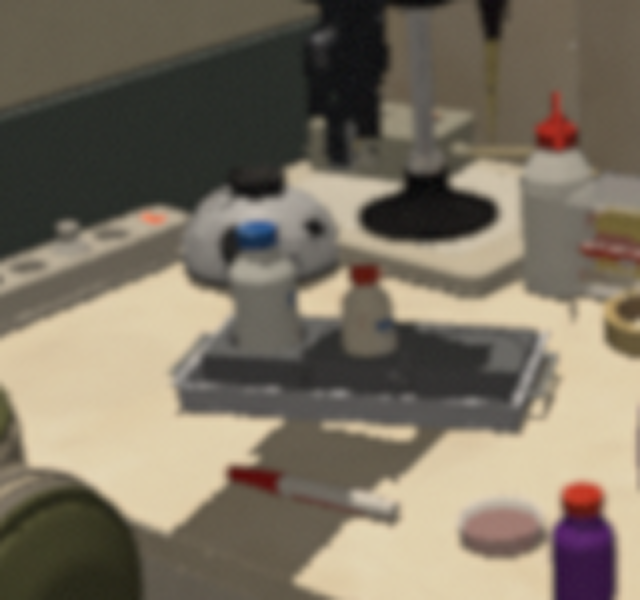

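```bash
python3 - <<'E'
from meas import *
to([433.8,7.4,100],24.7)
E
```

```text
pos [574.3 235.2 146.7] jawyaw 24.8 q [ 0.2   0.57  1.26 -0.    1.31 -0.23] xaxis [-0.002 -0.001 -1.   ] row [ 0.0628 -0.2973  0.1972] spin 0.003 deg 0.1 F [ 0.1  0.6 -0.1] w 68.4 t 18.88
```

servo_tool --increments '[[[0, -0.03, 0.02, 0], [0, -0.09, 0.06, 0], [0, -0.15, 0.1, 0], [0.02, -0.22, 0.145, 0], [0.04, -0.28, 0.185, 0], [0.06, -0.297, 0.197, 0], [0.06, -0.297, 0.197, 0], [0.06, -0.297, 0.197, 0]]]' --jaw 1

```text
t: 19.88
position: [435.1, 8.3, 103.3]
ee_rot: [0.381, 0.596, -0.381, 0.596]
contact_force: [-0.5, -0.1, 0.8]
grip_width: 85.5
```

```bash
python3 - <<'E'
from meas import *
to([433.8,7.4,20],24.7)
E
```

```text
pos [435.1   8.3 103.3] jawyaw 24.8 q [-0.25  0.23  1.89  0.    1.02 -0.68] xaxis [ 0.  0. -1.] row [ 0.1111 -0.002   0.0004] spin 0.004 deg 0.1 F [-0.5 -0.1  0.8] w 85.5 t 19.88
```

servo_tool --increments '[[[0.03, -0.002, 0, 0], [0.07, -0.002, 0, 0], [0.1, -0.002, 0, 0], [0.115, -0.002, 0, 0], [0.125, -0.002, 0, 0], [0.135, -0.002, 0, 0], [0.135, -0.002, 0, 0]]]'

```text
t: 20.75
position: [433.3, 7.2, 1.9]
ee_rot: [0.381, 0.596, -0.381, 0.596]
contact_force: [-0.1, -0.2, 0.0]
grip_width: 85.6
```

servo_tool --increments '[[[0, 0, 0, 0], [0, 0, 0, 0], [0, 0, 0, 0], [0, 0, 0, 0], [0, 0, 0, 0]]]' --jaw 0

```text
t: 21.38
position: [433.3, 7.1, 2.0]
ee_rot: [0.381, 0.596, -0.381, 0.596]
contact_force: [-0.4, 0.4, 0.2]
grip_width: -0.0
```

```bash
python3 - <<'E'
from meas import *
p,d=snap('scene','s11')
cv2.imwrite('pics/c11.png',cv2.resize(p[150:280,150:310,::-1],None,fx=4,fy=4,interpolation=cv2.INTER_CUBIC))
to([433.8,7.4,2],24.7)
E
```

```text
pos [433.3   7.1   2. ] jawyaw 24.8 q [-0.26  0.41  1.98  0.    0.75 -0.69] xaxis [-0.  0. -1.] row [-0.      0.0008 -0.    ] spin 0.003 deg 0.1 F [0.3 0.1 0.8] w -0.0 t 21.43
```

View pics/c11.png

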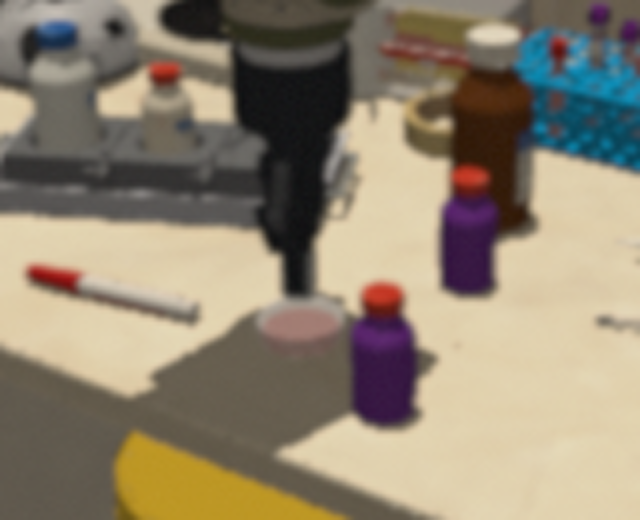

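```bash
python3 - <<'E'
from meas import *
print(proj('scene',[433.3,7.1,2]),proj('scene',[433.3,7.1,15]))
p,d=snap('top','t11')
cv2.imwrite('pics/t11c.png',cv2.resize(p[190:260,200:310,::-1],None,fx=6,fy=6,interpolation=cv2.INTER_CUBIC))
E
```

```text
[224.71890365 232.5545042 ] [224.55911639 228.33546554]
```

View pics/t11c.png

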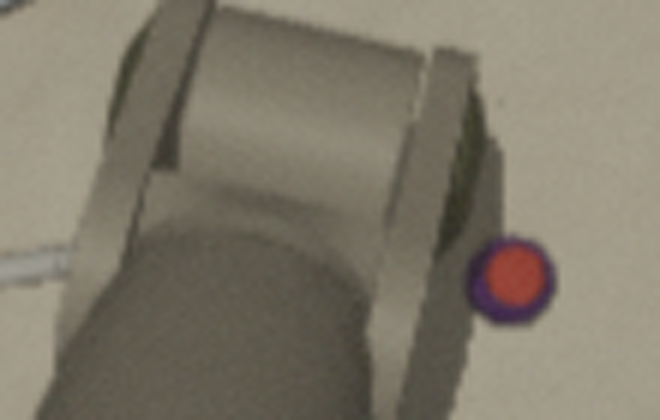

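```bash
python3 - <<'E'
from meas import *
np.set_printoptions(linewidth=220,suppress=True)
for f in('s10','s11'):
    d=np.load(f+'.npz')['d'];C=cloud('scene',d)
    for v in range(208,240,2): print(f,v,[tuple(C[v,u].round(0).astype(int)) for u in(215,221,225,229,235)])
z=np.load('s11.npz')
h=cv2.cvtColor(z['p'],cv2.COLOR_RGB2HSV);H,S=[h[...,i].astype(int) for i in range(2)]
pink=(S>30)&((H>170)|(H<14))
c,s,mm=blob(pink,(210,222,240,242)); print('dish',c,s)
z=np.load('s10.npz')
h=cv2.cvtColor(z['p'],cv2.COLOR_RGB2HSV);H,S=[h[...,i].astype(int) for i in range(2)]
pink=(S>30)&((H>170)|(H<14))
c,s,mm=blob(pink,(210,222,240,242)); print('dish',c,s)
E
```

```text
s10 208 [(np.int64(537), np.int64(118), np.int64(-3)), (np.int64(545), np.int64(101), np.int64(-2)), (np.int64(551), np.int64(91), np.int64(-2)), (np.int64(554), np.int64(79), np.int64(0)), (np.int64(565), np.int64(65), np.int64(-1))]
s10 210 [(np.int64(525), np.int64(109), np.int64(-1)), (np.int64(535), np.int64(94), np.int64(-2)), (np.int64(538), np.int64(82), np.int64(0)), (np.int64(547), np.int64(74), np.int64(-2)), (np.int64(556), np.int64(59), np.int64(-2))]
s10 212 [(np.int64(513), np.int64(99), np.int64(0)), (np.int64(524), np.int64(86), np.int64(-1)), (np.int64(531), np.int64(77), np.int64(-2)), (np.int64(536), np.int64(66), np.int64(-1)), (np.int64(546), np.int64(52), np.int64(-1))]
s10 214 [(np.int64(505), np.int64(93), np.int64(-1)), (np.int64(518), np.int64(82), np.int64(-4)), (np.int64(520), np.int64(69), np.int64(-1)), (np.int64(528), np.int64(60), np.int64(-2)), (np.int64(537), np.int64(45), np.int64(-2))]
s10 216 [(np.int64(496), np.int64(87), np.int64(-1)), (np.int64(505), np.int64(72), np.int64(-1)), (np.int64(514), np.int64(64), np.int64(-3)), (np.int64(516), np.i
[... 5792 characters left out ...]
0), np.int64(-11), np.int64(16)), (np.int64(416), np.int64(-19), np.int64(15)), (np.int64(439), np.int64(-22), np.int64(4))]
s11 236 [(np.int64(409), np.int64(21), np.int64(0)), (np.int64(405), np.int64(-2), np.int64(9)), (np.int64(411), np.int64(-10), np.int64(9)), (np.int64(417), np.int64(-19), np.int64(9)), (np.int64(437), np.int64(-23), np.int64(-1))]
s11 238 [(np.int64(401), np.int64(15), np.int64(-1)), (np.int64(408), np.int64(1), np.int64(1)), (np.int64(410), np.int64(-11), np.int64(4)), (np.int64(421), np.int64(-16), np.int64(0)), (np.int64(432), np.int64(-27), np.int64(-3))]
dish [225.02702703 232.32432432] [215 226  23  13 222]
dish [224.82233503 232.21827411] [215 227  20  12 197]
```

servo_tool --increments '[[[-0.02, 0, 0, 0], [-0.04, 0, 0, 0], [-0.06, 0.03, -0.02, 0], [-0.06, 0.06, -0.04, 0], [-0.06, 0.073, -0.045, 0], [-0.06, 0.073, -0.045, 0], [-0.03, 0.073, -0.045, 0], [0, 0.073, -0.045, 0], [0, 0.073, -0.045, 0]]]'

```text
t: 22.6
position: [467.5, 60.2, 0.9]
ee_rot: [0.381, 0.597, -0.382, 0.594]
contact_force: [1.0, -0.2, 0.2]
grip_width: 0.0
```

servo_tool --increments '[[[0.007, 0, 0, 0], [0.014, 0, 0, 0], [0.02, 0, 0, 0], [0.02, 0, 0, 0]]]'

```text
t: 23.1
position: [468.7, 60.8, -13.2]
ee_rot: [0.381, 0.596, -0.381, 0.596]
contact_force: [-0.2, -0.0, 0.4]
grip_width: 0.0
```

```bash
python3 - <<'E'
from meas import *
p,d=snap('scene','s12')
cv2.imwrite('pics/c12.png',cv2.resize(p[150:280,150:310,::-1],None,fx=4,fy=4,interpolation=cv2.INTER_CUBIC))
to([433.8,7.4,-23],24.7)
E
```

```text
pos [468.8  60.8 -13. ] jawyaw 24.8 q [-0.12  0.5   1.88 -0.    0.76 -0.55] xaxis [-0.  0. -1.] row [ 0.0133 -0.0722  0.045 ] spin 0.003 deg 0.1 F [-0.5  0.6  0. ] w 0.0 t 23.15
```

View pics/c12.png

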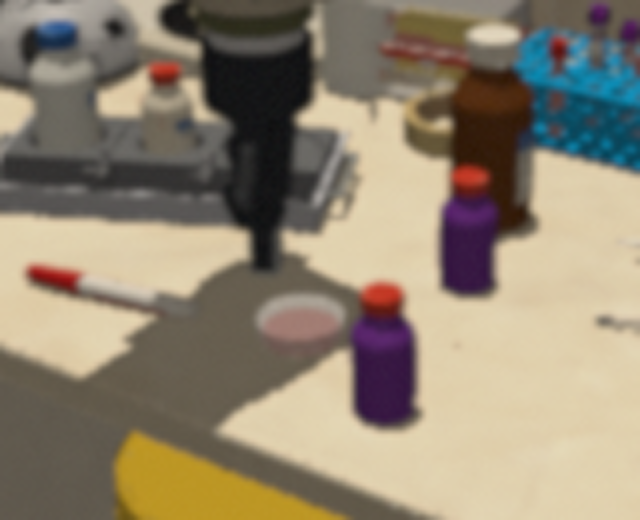

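servo_tool --increments '[[[0.003, 0, 0, 0], [0.006, 0, 0, 0], [0.009, 0, 0, 0], [0.011, 0, 0, 0], [0.011, 0, 0, 0]]]'

```text
t: 23.78
position: [468.8, 60.7, -21.4]
ee_rot: [0.381, 0.596, -0.381, 0.596]
contact_force: [0.4, 0.4, -0.3]
grip_width: -0.0
```

servo_tool --increments '[[[0.0013, 0, 0, 0], [0.0027, 0, 0, 0], [0.0027, 0, 0, 0]]]'

```text
t: 24.15
position: [468.8, 60.7, -23.4]
ee_rot: [0.381, 0.596, -0.381, 0.596]
contact_force: [-0.4, 0.3, -0.3]
grip_width: -0.0
```

servo_tool --increments '[[[0.0013, 0, 0, 0], [0.0027, 0, 0, 0], [0.0027, 0, 0, 0]]]'

```text
t: 24.52
position: [468.8, 60.8, -25.4]
ee_rot: [0.381, 0.596, -0.381, 0.596]
contact_force: [0.4, -0.2, 0.2]
grip_width: 0.3
```

servo_tool --increments '[[[0.0013, 0, 0, 0], [0.002, 0, 0, 0], [0.002, 0, 0, 0]]]'

```text
t: 24.9
position: [468.8, 60.7, -26.9]
ee_rot: [0.381, 0.596, -0.381, 0.596]
contact_force: [0.2, -0.6, -0.1]
grip_width: 0.1
```

```bash
python3 - <<'E'
from meas import *
d=np.load('s12.npz')['d'];C=cloud('scene',d)
for v in range(206,222): print(v,[C[v,u].round(0).tolist() for u in(213,215,217,219)])
p,d=snap('scene','s13')
cv2.imwrite('pics/c13.png',cv2.resize(p[190:240,190:260,::-1],None,fx=9,fy=9,interpolation=cv2.INTER_CUBIC))
E
```

```text
206 [[439.0, 47.0, 68.0], [440.0, 41.0, 69.0], [441.0, 35.0, 70.0], [462.0, 45.0, 58.0]]
207 [[442.0, 49.0, 63.0], [441.0, 42.0, 65.0], [443.0, 37.0, 66.0], [467.0, 49.0, 52.0]]
208 [[456.0, 60.0, 50.0], [456.0, 53.0, 52.0], [445.0, 38.0, 62.0], [468.0, 49.0, 48.0]]
209 [[453.0, 58.0, 49.0], [460.0, 57.0, 46.0], [458.0, 48.0, 50.0], [468.0, 49.0, 45.0]]
210 [[454.0, 59.0, 46.0], [456.0, 54.0, 46.0], [457.0, 48.0, 47.0], [464.0, 47.0, 44.0]]
211 [[453.0, 59.0, 43.0], [457.0, 55.0, 42.0], [456.0, 48.0, 44.0], [467.0, 49.0, 39.0]]
212 [[452.0, 58.0, 40.0], [456.0, 55.0, 39.0], [456.0, 48.0, 41.0], [466.0, 48.0, 37.0]]
213 [[455.0, 60.0, 36.0], [458.0, 56.0, 35.0], [458.0, 49.0, 37.0], [464.0, 47.0, 35.0]]
214 [[454.0, 60.0, 33.0], [458.0, 56.0, 32.0], [458.0, 50.0, 34.0], [469.0, 51.0, 28.0]]
215 [[451.0, 58.0, 32.0], [456.0, 55.0, 31.0], [458.0, 49.0, 31.0], [467.0, 50.0, 27.0]]
216 [[454.0, 61.0, 26.0], [458.0, 57.0, 26.0], [457.0, 49.0, 28.0], [465.0, 48.0, 25.0]]
217 [[455.0, 61.0, 23.0], [459.0, 57.0, 22.0], [459.0, 51.0, 24.0], [465.0, 49.0, 21.0]]
218 [[461.0, 67.0, 15.0], [463.0, 61.0, 16.0], [463.0, 54.0, 17.0], [467.0, 50.0, 17.0]]
219 [[477.0, 79.0, 0.0], [482.0, 76.0, -1.0], [487.0, 73.0, -3.0], [487.0, 66.0, -1.0]]
220 [[474.0, 78.0, -1.0], [478.0, 73.0, -2.0], [478.0, 66.0, 0.0], [483.0, 63.0, -1.0]]
221 [[470.0, 74.0, -1.0], [472.0, 69.0, -1.0], [478.0, 66.0, -3.0], [481.0, 61.0, -3.0]]
```

View pics/c13.png

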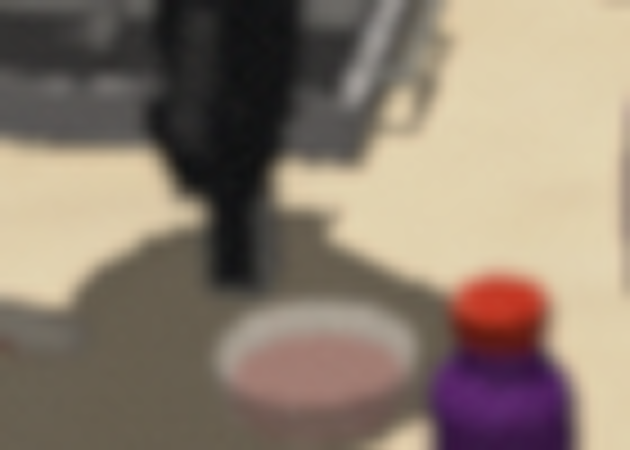

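servo_tool --increments '[[[0.0013, 0, 0, 0], [0.002, 0, 0, 0], [0.002, 0, 0, 0]]]'

```text
t: 25.32
position: [468.8, 60.7, -28.4]
ee_rot: [0.381, 0.596, -0.381, 0.596]
contact_force: [-0.2, -0.0, -0.6]
grip_width: 0.2
```

servo_tool --increments '[[[0.0013, 0, 0, 0], [0.002, 0, 0, 0], [0.002, 0, 0, 0]]]'

```text
t: 25.7
position: [468.8, 60.8, -29.6]
ee_rot: [0.381, 0.596, -0.381, 0.596]
contact_force: [-1.6, 0.0, 5.3]
grip_width: 0.1
```

servo_tool --increments '[[[-0.03, 0, 0, 0], [-0.08, 0, 0, 0], [-0.08, -0.03, 0.02, 0], [-0.08, -0.072, 0.045, 0], [-0.08, -0.072, 0.045, 0], [-0.08, -0.072, 0.045, 0]]]' --jaw 1

```text
t: 26.45
position: [434.4, 7.6, 30.3]
ee_rot: [0.381, 0.595, -0.381, 0.596]
contact_force: [-0.2, -0.6, 0.4]
grip_width: 85.5
```

```bash
python3 - <<'E'
from meas import *
to([433.8,7.4,-28],24.7)
E
```

```text
pos [434.4   7.6  30.3] jawyaw 24.8 q [-0.25  0.35  1.96  0.    0.83 -0.69] xaxis [ 0.001 -0.    -1.   ] row [ 0.0777 -0.0008 -0.0001] spin 0.002 deg 0.1 F [-0.2 -0.6  0.4] w 85.5 t 26.45
```

servo_tool --increments '[[[0.02, 0, 0, 0], [0.04, 0, 0, 0], [0.055, 0, 0, 0], [0.067, 0, 0, 0], [0.0775, 0, 0, 0], [0.0775, 0, 0, 0]]]'

```text
t: 27.2
position: [433.8, 7.6, -28.3]
ee_rot: [0.381, 0.596, -0.381, 0.595]
contact_force: [-1.0, 0.3, 0.8]
grip_width: 85.3
```

servo_tool --increments '[[[0, 0, 0, 0], [0, 0, 0, 0], [0, 0, 0, 0], [0, 0, 0, 0], [0, 0, 0, 0]]]' --jaw 0

```text
t: 27.82
position: [434.2, 7.4, -27.0]
ee_rot: [0.381, 0.595, -0.381, 0.596]
contact_force: [-3.5, -0.3, 11.9]
grip_width: 55.4
```

servo_tool --increments '[[[-0.004, 0, 0, 0], [-0.012, 0, 0, 0], [-0.025, 0, 0, 0], [-0.045, 0, 0, 0], [-0.07, 0, 0, 0], [-0.1, 0, 0, 0], [-0.12, 0, 0, 0], [-0.12, 0, 0, 0]]]'

```text
t: 28.82
position: [434.6, 7.3, 63.2]
ee_rot: [0.381, 0.595, -0.381, 0.597]
contact_force: [-0.3, 0.0, -0.6]
grip_width: 55.3
```

```bash
python3 - <<'E'
from meas import *
p,d=snap('scene','s14')
cv2.imwrite('pics/c14.png',cv2.resize(p[150:250,160:290,::-1],None,fx=5,fy=5,interpolation=cv2.INTER_CUBIC))
to([610,158,63],24.7)
E
```

```text
pos [434.    7.5  62.3] jawyaw 24.8 q [-0.25  0.29  1.93  0.    0.91 -0.69] xaxis [ 0.001 -0.    -1.   ] row [-0.0007  0.2972 -0.0839] spin 0.003 deg 0.1 F [-0.6  0.3 -0.7] w 55.8 t 28.88
```

View pics/c14.png

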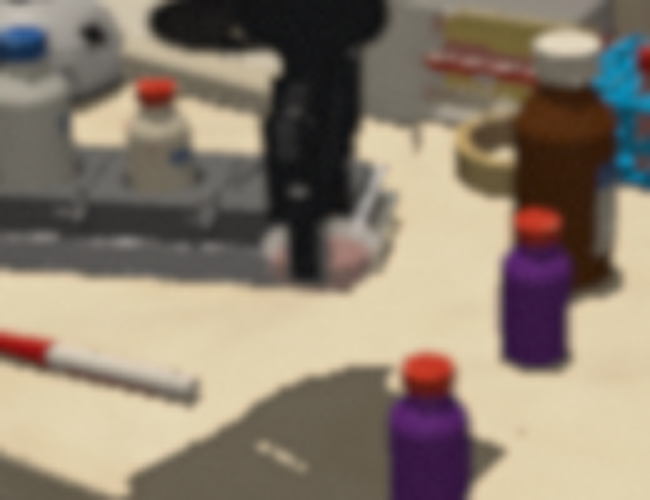

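```bash
python3 - <<'E'
from meas import *
print(pl('top',258,138,150))
E
```

```text
[643.07113004 -16.81300182 150.        ]
```

servo_tool --increments '[[[0, 0.015, -0.004, 0], [0, 0.045, -0.013, 0], [0, 0.09, -0.025, 0], [0, 0.14, -0.04, 0], [0, 0.19, -0.054, 0], [0, 0.235, -0.066, 0], [0, 0.27, -0.076, 0], [0, 0.29, -0.082, 0], [0, 0.297, -0.084, 0], [0, 0.297, -0.084, 0]]]'

```text
t: 30.12
position: [609.5, 158.3, 61.4]
ee_rot: [0.381, 0.596, -0.381, 0.595]
contact_force: [0.5, -1.3, 0.3]
grip_width: 55.4
```

```bash
python3 - <<'E'
from meas import *
p,d=snap('scene','s15')
cv2.imwrite('pics/c15.png',cv2.resize(p[120:250,140:290,::-1],None,fx=5,fy=5,interpolation=cv2.INTER_CUBIC))
to([610.5,158,10],24.7)
E
```

```text
pos [609.4 158.   61.6] jawyaw 24.8 q [ 0.07  0.67  1.32 -0.    1.15 -0.36] xaxis [-0.001 -0.    -1.   ] row [0.0688 0.0014 0.0006] spin 0.003 deg 0.1 F [ 0.2 -0.2 -0.7] w 55.6 t 30.18
```

View pics/c15.png

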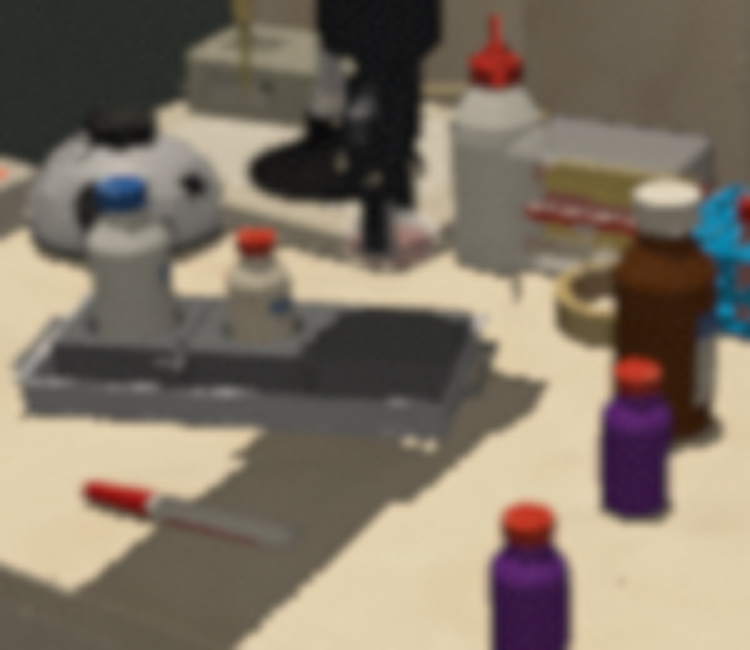

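servo_tool --increments '[[[0.015, 0.001, 0, 0], [0.035, 0.001, 0, 0], [0.05, 0.001, 0, 0], [0.06, 0.001, 0, 0], [0.067, 0.001, 0, 0], [0.072, 0.001, 0, 0], [0.076, 0.001, 0, 0], [0.078, 0.001, 0, 0], [0.078, 0.001, 0, 0]]]'

```text
t: 31.3
position: [610.5, 158.4, 3.6]
ee_rot: [0.381, 0.596, -0.381, 0.596]
contact_force: [0.2, -0.1, -0.9]
grip_width: 55.4
```

servo_tool --increments '[[[0.001, 0, 0, 0], [0.002, 0, 0, 0], [0.003, 0, 0, 0], [0.003, 0, 0, 0]]]'

```text
t: 31.8
position: [610.4, 158.4, 1.2]
ee_rot: [0.381, 0.596, -0.381, 0.596]
contact_force: [-0.2, 0.9, -0.9]
grip_width: 55.1
```

Below block-top level with no contact, so it is in the recess. Creep to the floor.

servo_tool --increments '[[[0.0008, 0, 0, 0], [0.0016, 0, 0, 0], [0.0016, 0, 0, 0]]]'

```text
t: 32.17
position: [610.5, 158.4, 0.2]
ee_rot: [0.381, 0.596, -0.381, 0.596]
contact_force: [-0.4, -0.3, 1.3]
grip_width: 55.6
```

servo_tool --increments '[[[0.0008, 0, 0, 0], [0.001, 0, 0, 0], [0.001, 0, 0, 0]]]'

```text
t: 32.55
position: [610.5, 158.4, 0.1]
ee_rot: [0.381, 0.596, -0.381, 0.596]
contact_force: [-3.6, -0.5, 6.9]
grip_width: 55.3
```

```bash
python3 - <<'E'
from meas import *
p,d=snap('scene','s16')
cv2.imwrite('pics/c16.png',cv2.resize(p[140:230,160:270,::-1],None,fx=7,fy=6,interpolation=cv2.INTER_CUBIC))
E
```

```text
(no output)
```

View pics/c16.png

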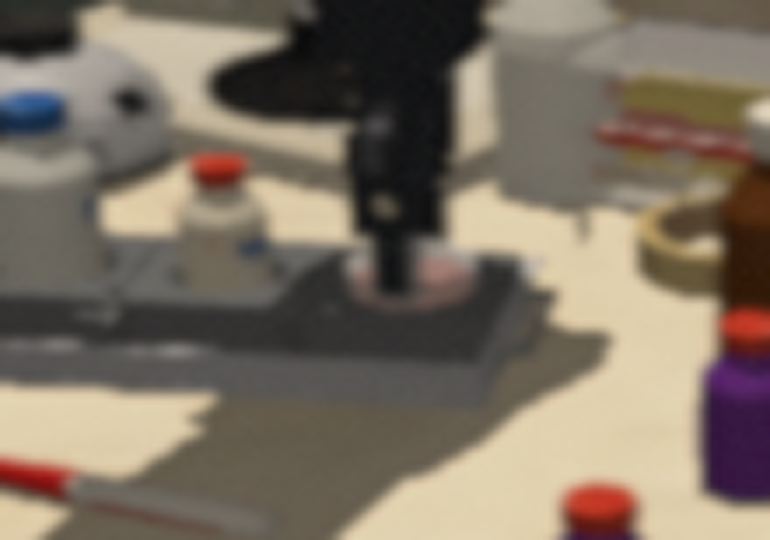

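servo_tool --increments '[[[0, 0, 0, 0], [0, 0, 0, 0], [0, 0, 0, 0], [0, 0, 0, 0], [-0.02, 0, 0, 0], [-0.06, 0, 0, 0], [-0.12, 0, 0, 0], [-0.15, 0, 0, 0]]]' --jaw 1

```text
t: 33.6
position: [611.4, 158.5, 115.7]
ee_rot: [0.382, 0.594, -0.38, 0.597]
contact_force: [-0.0, 0.9, -0.4]
grip_width: 85.9
```

servo_tool --increments '[[[0, -0.05, 0.02, 0], [0, -0.12, 0.04, 0], [0, -0.18, 0.06, 0], [0, -0.23, 0.08, 0], [0, -0.26, 0.09, 0], [0, -0.26, 0.09, 0]]]'

```text
t: 34.35
position: [461.6, 14.7, 112.9]
ee_rot: [0.382, 0.595, -0.381, 0.596]
contact_force: [0.7, -0.2, -0.2]
grip_width: 85.2
```

```bash
python3 - <<'E'
from meas import *
p,d=snap('scene','s17')
cv2.imwrite('pics/c17.png',cv2.resize(p[140:230,140:270,::-1],None,fx=6,fy=6,interpolation=cv2.INTER_CUBIC))
p,d=snap('top','t17')
cv2.imwrite('pics/t17c.png',cv2.resize(p[120:260,110:310,::-1],None,fx=4,fy=4,interpolation=cv2.INTER_CUBIC))
to([401.5,145,40],98.4)
E
```

```text
pos [462.5  15.5 112.6] jawyaw 24.8 q [-0.22  0.27  1.8   0.    1.06 -0.65] xaxis [ 0.002 -0.    -1.   ] row [ 0.0966 -0.0016 -0.1909] spin -2.454 deg -73.6 F [ 0.3 -0.   0.4] w 85.5 t 34.45
```

View pics/c17.png

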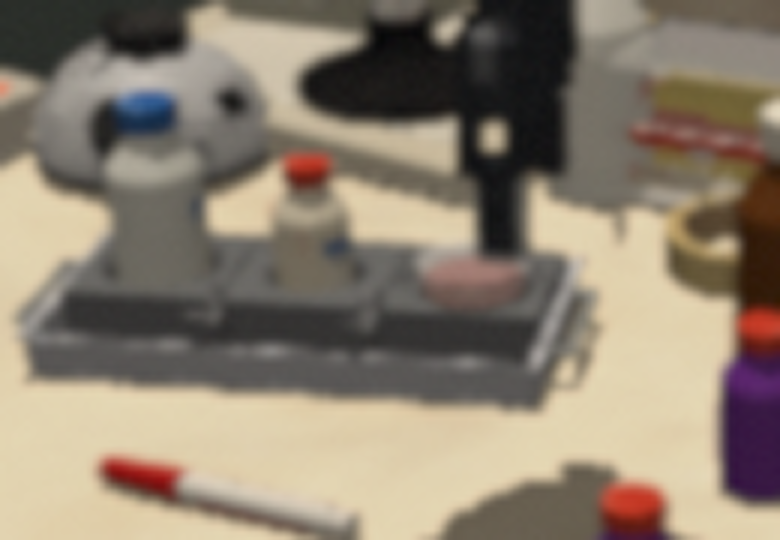

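View pics/t17c.png

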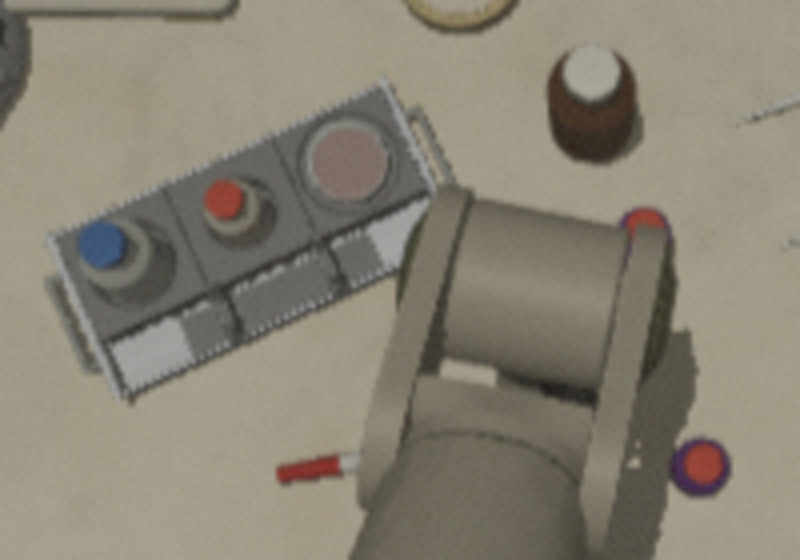

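```bash
python3 - <<'E'
from meas import *
print(proj('scene',[390,211.8,8]),proj('scene',[411.6,77.8,8]))
z=np.load('s17.npz');h=cv2.cvtColor(z['p'],cv2.COLOR_RGB2HSV);H,S,V=[h[...,i].astype(int) for i in range(3)]
red=((H<8)|(H>172))&(S>110)
c,s,mm=blob(red,(150,210,175,226)); print(c,s)
to([401.3,144.8,35],8.8)
E
```

```text
[156.44687769 217.13547408] [198.55095457 226.86006501]
[163.19298246 218.80701754] [157 216  13   7  57]
pos [462.5  15.5 112.6] jawyaw 24.8 q [-0.22  0.27  1.8   0.    1.06 -0.65] xaxis [ 0.002 -0.    -1.   ] row [ 0.1033 -0.002  -0.1908] spin 0.532 deg 16.0 F [ 0.3 -0.   0.4] w 85.5 t 34.45
```

servo_tool --increments '[[[0, 0, -0.04, 0.2], [0, 0, -0.1, 0.4], [0.03, -0.001, -0.16, 0.532], [0.07, -0.002, -0.19, 0.532], [0.1, -0.002, -0.191, 0.532], [0.103, -0.002, -0.191, 0.532], [0.103, -0.002, -0.191, 0.532]]]' --jaw 0.6

```text
t: 35.33
position: [401.1, 145.0, 35.2]
ee_rot: [0.46, 0.537, -0.46, 0.537]
contact_force: [0.1, -0.9, 0.3]
grip_width: 51.0
```

```bash
python3 - <<'E'
from meas import *
to([401.3,144.8,-26],8.8)
p,d=snap('scene','s18')
cv2.imwrite('pics/c18.png',cv2.resize(p[150:250,120:250,::-1],None,fx=6,fy=6,interpolation=cv2.INTER_CUBIC))
E
```

```text
pos [401.1 145.   35.2] jawyaw 8.8 q [ 0.07  0.33  1.98  0.    0.83 -0.08] xaxis [ 0.001  0.    -1.   ] row [0.0816 0.0002 0.0003] spin 0.001 deg 0.0 F [ 0.1 -0.9  0.3] w 51.0 t 35.33
```

View pics/c18.png

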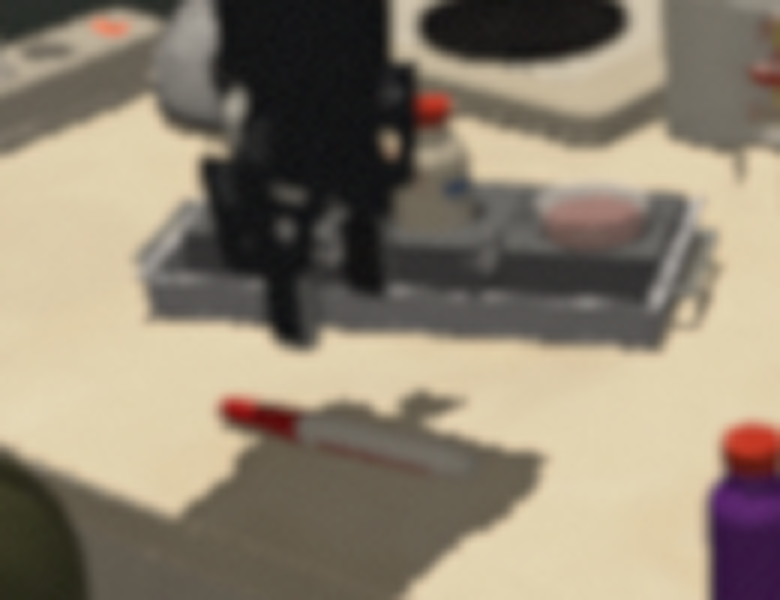

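servo_tool --increments '[[[0.02, 0, 0, 0], [0.045, 0, 0, 0], [0.06, 0, 0, 0], [0.072, 0, 0, 0], [0.081, 0, 0, 0], [0.081, 0, 0, 0]]]'

```text
t: 36.12
position: [400.2, 144.7, -26.3]
ee_rot: [0.46, 0.537, -0.46, 0.537]
contact_force: [-0.9, 0.4, -0.2]
grip_width: 51.4
```

servo_tool --increments '[[[0, 0, 0, 0], [0, 0, 0, 0], [0, 0, 0, 0], [0, 0, 0, 0], [0, 0, 0, 0], [0, 0, 0, 0]]]' --jaw 0

```text
t: 36.88
position: [400.6, 144.8, -25.6]
ee_rot: [0.46, 0.537, -0.46, 0.537]
contact_force: [-1.7, 0.3, 6.9]
grip_width: 13.0
```

servo_tool --increments '[[[-0.01, 0, 0, 0], [-0.04, 0, 0, 0], [-0.08, 0, 0, 0], [-0.12, 0, 0, 0], [-0.14, 0, 0, 0], [-0.14, 0, 0, 0]]]'

```text
t: 37.62
position: [400.9, 144.8, 79.9]
ee_rot: [0.461, 0.536, -0.459, 0.538]
contact_force: [0.7, -0.7, -0.8]
grip_width: 13.2
```

```bash
python3 - <<'E'
from meas import *
to([519.8,208.5,75],24.7)
p,d=snap('scene','s19')
cv2.imwrite('pics/c19.png',cv2.resize(p[130:250,120:260,::-1],None,fx=5,fy=5,interpolation=cv2.INTER_CUBIC))
E
```

```text
pos [400.9 144.8  79.9] jawyaw 8.8 q [ 0.07  0.25  1.94  0.    0.95 -0.08] xaxis [ 0.003  0.    -1.   ] row [ 0.0069  0.1697 -0.0595] spin -0.529 deg -15.9 F [ 0.7 -0.7 -0.8] w 13.2 t 37.62
```

View pics/c19.png

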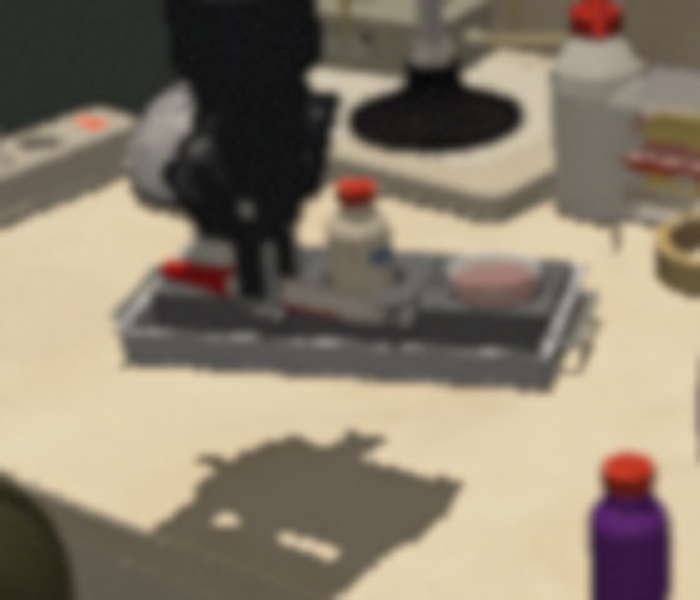

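servo_tool --increments '[[[0, 0.015, -0.005, -0.1], [0, 0.05, -0.018, -0.25], [0, 0.1, -0.035, -0.4], [0, 0.14, -0.05, -0.529], [0, 0.163, -0.058, -0.529], [0, 0.17, -0.0595, -0.529], [0, 0.17, -0.0595, -0.529], [0, 0.17, -0.0595, -0.529]]]'

```text
t: 38.67
position: [518.8, 208.1, 78.7]
ee_rot: [0.381, 0.595, -0.382, 0.595]
contact_force: [0.3, 1.5, 0.4]
grip_width: 13.0
```

```bash
python3 - <<'E'
from meas import *
to([519.8,208.5,25],24.7)
p,d=snap('scene','s20')
cv2.imwrite('pics/c20.png',cv2.resize(p[130:230,130:260,::-1],None,fx=6,fy=6,interpolation=cv2.INTER_CUBIC))
p,d=snap('top','t20')
cv2.imwrite('pics/t20c.png',cv2.resize(p[120:240,100:250,::-1],None,fx=5,fy=5,interpolation=cv2.INTER_CUBIC))
E
```

```text
pos [518.8 208.1  78.7] jawyaw 24.7 q [ 0.17  0.51  1.55 -0.    1.08 -0.26] xaxis [-0.001 -0.    -1.   ] row [0.0716 0.0014 0.0001] spin -0.001 deg -0.0 F [0.3 1.5 0.4] w 13.0 t 38.67
```

View pics/c20.png

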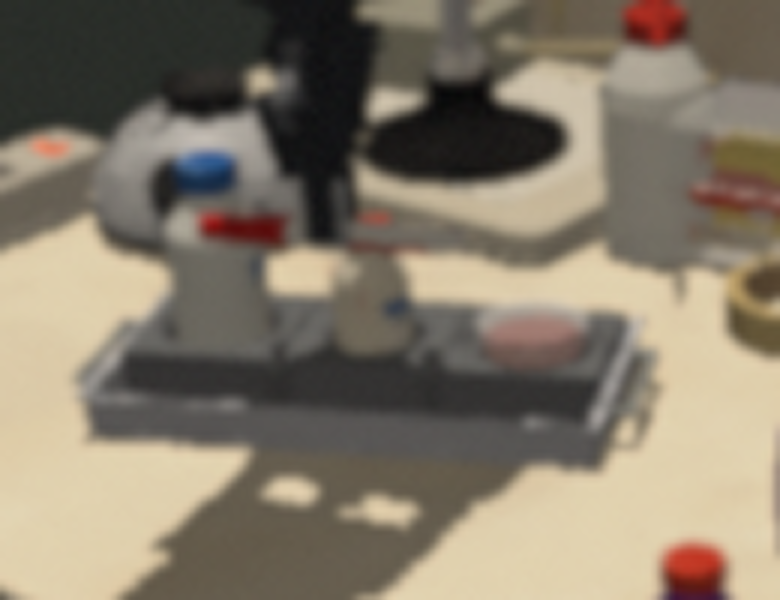

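View pics/t20c.png

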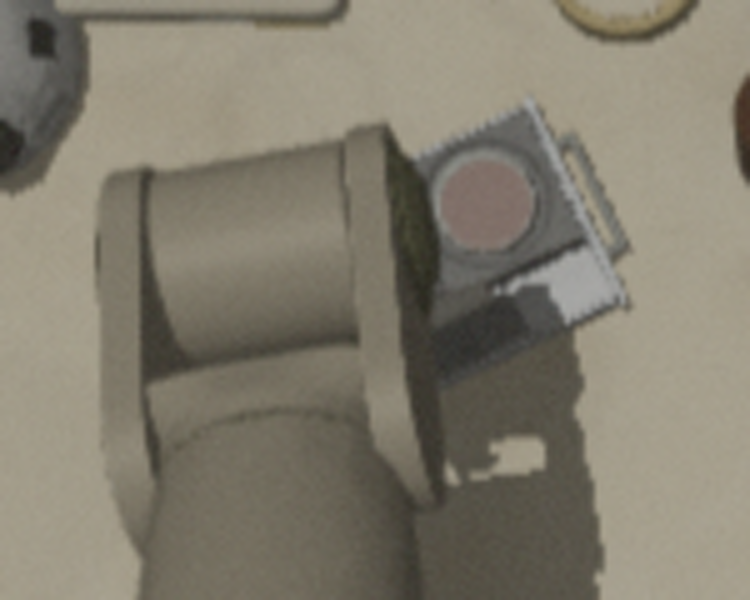

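```bash
python3 - <<'E'
from meas import *
u=np.array([.418,-.908]);n=np.array([-.908,-.418]);c0=np.array([574.7,234.7])
for f,nm in(('s17','scene'),('t17','top')):
    C=cloud(nm,np.load(f+'.npz')['d']).reshape(-1,3)
    q=C[:,:2]-c0; a=q@u;b=q@n
    m=(C[:,2]>34.5)&(C[:,2]<44)&(abs(a)<75)&(b>35)&(b<90)
    print(f,m.sum())
    for i in np.argsort(a[m]): print((round(a[m][i]),round(b[m][i]),round(C[m][i,2])),end=' ')
    print()
E
```

```text
s17 27
(-44, 77, 39) (-42, 43, 36) (-41, 45, 41) (-40, 80, 37) (-40, 40, 38) (-40, 79, 40) (-39, 42, 36) (-38, 77, 36) (-36, 40, 39) (-36, 52, 37) (-36, 81, 41) (-35, 44, 37) (-35, 77, 36) (36, 41, 37) (37, 79, 38) (37, 46, 36) (39, 41, 37) (40, 42, 41) (41, 84, 41) (42, 41, 37) (43, 41, 40) (43, 80, 36) (43, 80, 39) (45, 50, 35) (46, 41, 37) (46, 78, 38) (46, 41, 41) 
t17 50
(-48, 41, 39) (-44, 45, 36) (-44, 51, 35) (-43, 40, 43) (-43, 49, 35) (-43, 43, 38) (-43, 72, 40) (-42, 78, 41) (-42, 46, 35) (-41, 75, 39) (-41, 41, 42) (-40, 72, 37) (-40, 45, 41) (-40, 79, 42) (-39, 76, 38) (-38, 54, 37) (-38, 42, 42) (-38, 67, 35) (-38, 73, 36) (-38, 39, 38) (-37, 80, 41) (-36, 49, 37) (-36, 43, 40) (-36, 78, 42) (-36, 68, 36) (-23, 40, 37) (-3, 37, 37) (-2, 40, 36) (2, 38, 35) (6, 37, 36) (17, 40, 37) (36, 74, 39) (37, 78, 37) (37, 43, 37) (38, 75, 36) (39, 47, 36) (39, 42, 43) (39, 73, 37) (40, 79, 39) (40, 44, 35) (40, 50, 35) (41, 70, 35) (41, 78, 43) (41, 55, 37) (42, 75, 42) (42, 45, 35) (44, 79, 41) (44, 44, 41) (46, 37, 35) (70, 39, 35)
```

servo_tool --increments '[[[0.02, 0.0018, -0.0007, 0], [0.045, 0.0018, -0.0007, 0], [0.065, 0.0018, -0.0007, 0], [0.077, 0.0018, -0.0007, 0], [0.084, 0.0018, -0.0007, 0], [0.09, 0.0018, -0.0007, 0], [0.0935, 0.0018, -0.0007, 0], [0.0955, 0.0018, -0.0007, 0], [0.0955, 0.0018, -0.0007, 0]]]'

```text
t: 39.9
position: [520.5, 209.5, 7.3]
ee_rot: [0.382, 0.595, -0.381, 0.595]
contact_force: [0.5, 0.3, 0.2]
grip_width: 13.3
```

```bash
python3 - <<'E'
from meas import *
to([519.8,209.2,4.4],24.7)
p,d=snap('scene','s21')
cv2.imwrite('pics/c21.png',cv2.resize(p[140:220,130:250,::-1],None,fx=6,fy=6,interpolation=cv2.INTER_CUBIC))
E
```

```text
pos [520.5 209.5   7.3] jawyaw 24.7 q [ 0.17  0.61  1.6   0.    0.93 -0.26] xaxis [ 0.  0. -1.] row [ 0.0039 -0.001  -0.0001] spin -0.0 deg -0.0 F [0.5 0.3 0.2] w 13.3 t 39.9
```

View pics/c21.png

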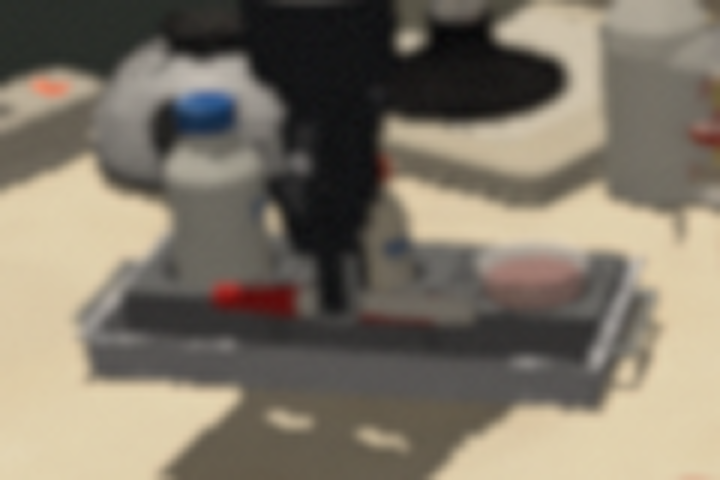

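servo_tool --increments '[[[0.001, 0, 0, 0], [0.002, 0, 0, 0], [0.0028, 0, 0, 0], [0.0028, 0, 0, 0]]]'

```text
t: 40.45
position: [520.4, 209.4, 5.1]
ee_rot: [0.381, 0.595, -0.382, 0.595]
contact_force: [-0.4, -0.5, -0.5]
grip_width: 12.9
```

servo_tool --increments '[[[0.0008, 0, 0, 0], [0.0014, 0, 0, 0], [0.0014, 0, 0, 0]]]'

```text
t: 40.83
position: [520.5, 209.5, 4.4]
ee_rot: [0.382, 0.595, -0.381, 0.595]
contact_force: [-1.6, 0.3, 5.8]
grip_width: 13.2
```

servo_tool --increments '[[[0, 0, 0, 0], [0, 0, 0, 0], [0, 0, 0, 0], [0, 0, 0, 0], [-0.02, 0, 0, 0], [-0.05, 0, 0, 0], [-0.1, 0, 0, 0], [-0.16, 0, 0, 0], [-0.2, 0, 0, 0], [-0.2, 0, 0, 0]]]' --jaw 0.38

```text
t: 42.08
position: [521.6, 209.7, 157.3]
ee_rot: [0.383, 0.594, -0.38, 0.597]
contact_force: [-0.4, 0.5, -0.5]
grip_width: 32.8
```

servo_tool --increments '[[[0, -0.05, 0.05, 0], [0, -0.09, 0.12, 0], [0, -0.12, 0.18, 0], [0, -0.14, 0.24, 0], [0, -0.14, 0.28, 0], [0, -0.14, 0.3, 0], [0, -0.14, 0.3, 0], [0, -0.14, 0.3, 0]]]'

```text
t: 43.08
position: [518.7, -37.7, 153.9]
ee_rot: [0.381, 0.596, -0.381, 0.595]
contact_force: [0.6, -0.5, 0.6]
grip_width: 32.6
```

```bash
python3 - <<'E'
from meas import *
to([519.8,209.2,4.4],24.7)
p,d=snap('scene','s22')
cv2.imwrite('pics/c22.png',cv2.resize(p[140:220,130:250,::-1],None,fx=6,fy=6,interpolation=cv2.INTER_CUBIC))
p,d2=snap('top','t22')
cv2.imwrite('pics/t22c.png',cv2.resize(p[120:260,110:310,::-1],None,fx=4,fy=4,interpolation=cv2.INTER_CUBIC))
u=np.array([.418,-.908]);n=np.array([-.908,-.418]);c0=np.array([574.7,234.7])
for D,nm in((d,'scene'),(d2,'top')):
    C=cloud(nm,D).reshape(-1,3)
    q=C[:,:2]-c0; a=q@u;b=q@n
    def st(t,m): print(nm,t,m.sum(),'a',np.percentile(a[m],[1,50,99]).round(0),'b',np.median(b[m]).round(1),'z',np.percentile(C[m,2],[10,50,90]).round(1)) if m.sum() else 0
    m=(C[:,2]>36)&(C[:,2]<60)&(abs(a)<90)&(abs(b-60)<11); st('marker',m)
    for s in(-1,1): st('half%d'%s,m&(a*s>48)&(C[:,2]>42))
    m=(np.hypot(a-84.5,b)<24)&(C[:,2]<60);st('dish top',m)
    for s in(-1,1): st('dish half',m&((a-84.5)*s>8)); st('dish halfb',m&(b*s>8))
    m=(np.hypot(a,b)<12)&(C[:,2]>60);st('small cap',m&(C[:,2]>80))
    m=(np.hypot(a+84.5,b)<14)&(C[:,2]>100);st('med cap',m&(C[:,2]>110))
E
```

```text
pos [518.7 -37.7 153.9] jawyaw 24.8 q [-0.3   0.34  1.58  0.    1.21 -0.73] xaxis [-0.001  0.    -1.   ] row [ 0.1994  0.1393 -0.2982] spin 0.002 deg 0.1 F [ 0.6 -0.5  0.6] w 32.6 t 43.08
scene marker 164 a [-63.   2.  68.] b 65.1 z [37.1 41.2 44.5]
scene half-1 6 a [-63. -56. -49.] b 62.1 z [42.9 44.5 45.6]
scene half1 7 a [49. 57. 67.] b 63.7 z [42.9 44.2 45.3]
scene dish top 173 a [ 63.  84. 107.] b 0.5 z [-764.7 -758.1   41.4]
scene dish half 53 a [62. 70. 76.] b 1.0 z [-764.9 -757.9   41.2]
scene dish halfb 50 a [ 65.  84. 104.] b -15.1 z [-765.  -759.7   41.2]
scene dish half 51 a [ 93.  98. 107.] b -0.3 z [-764.4 -758.8   41.8]
scene dish halfb 49 a [ 65.  83. 102.] b 13.9 z [-763.6 -757.7   41.3]
scene small cap 20 a [-11.   3.  10.] b 4.3 z [87.2 92.  93.3]
scene med cap 23 a [-98. -85. -75.] b 3.1 z [120.2 122.4 123.5]
top marker 254 a [-65.  -1.  66.] b 61.1 z [39.4 44.1 48.6]
top half-1 19 a [-66. -59. -48.] b 61.1 z [44.1 46.6 50.3]
top half1 20 a [48. 55. 66.] b 60.6 z [42.6 46.4 49.2]
top dish top 223 a [ 62.  85. 107.] b 0.2 z [39.4 42.7 46. ]
top dish half 64 a [62. 71. 76.] b 0.7 z [39.7 42.7 46.2]
top dish halfb 62 a [ 66.  85. 104.] b -14.5 z [40.  42.7 47. ]
top dish half 64 a [ 93.  99. 107.] b 0.5 z [39.  42.7 46.3]
top dish halfb 69 a [ 64.  84. 104.] b 14.6 z [39.1 43.  45.5]
top small cap 58 a [-11.   0.  11.] b 0.2 z [90.8 94.1 97.7]
top med cap 84 a [-97. -84. -71.] b 0.0 z [121.  124.7 127.2]
```

View pics/c22.png

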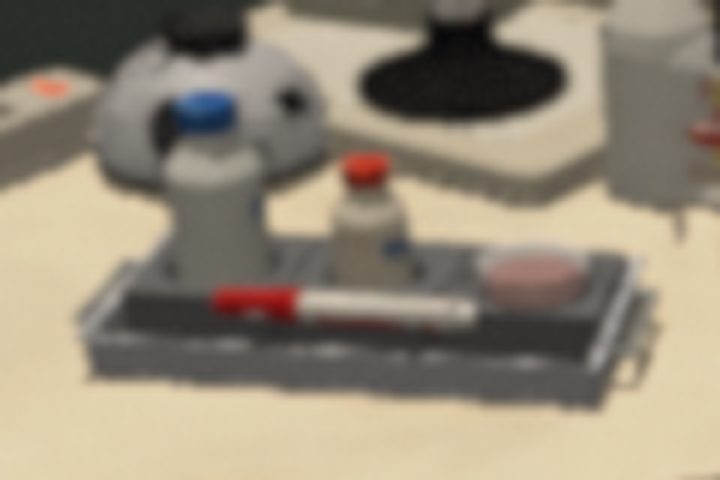

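View pics/t22c.png

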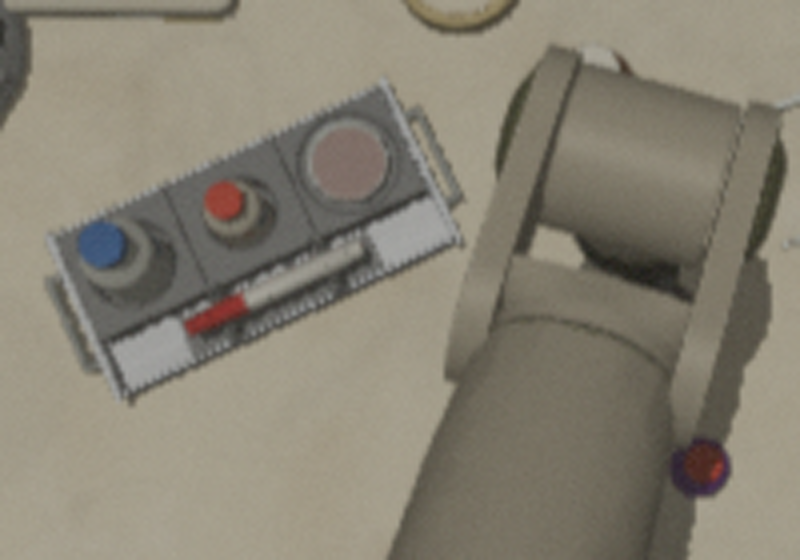

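```bash
python3 - <<'E'
from rig import arm
print(arm.job_done()); print(arm.get_obs()['t'])
E
```

```text
the job is handed in; nothing more can be done
None
the job is handed in; nothing more can be done
```

The kit is made up and handed in at about 43 s of the 109 s allowed. The medium bottle, small bottle and dish went into their own pockets in that order, then the marker into the pen rest.

**Last checks, top camera depth:**

| Item | Measured top, mm | Expected when seated, mm |
|---|---|---|
| Medium bottle cap | 124.7 | 124 |
| Small bottle cap | 94.1 | 94 |
| Dish | 42.7–43.0 in all four halves, so level | 42 |
| Marker | 46.6 and 46.4 at its two ends | about 46 |

- **Marker position:** it spans −65 to +66 mm about the rest's middle, so it is centred, and it sits within 1 mm of the rest line.
- **Other objects:** I did not move the brown stock bottle, the ballpoint or the two purple bottles. I did not measure them again at the end, and in the last top view the arm partly hides the stock bottle and one of the purple ones.

**What went wrong or disagreed:**
- **Tool height:** the fingertips sit about 29 mm higher than the reported tool point. This made my first dish grasp close empty above the dish, without touching it. I found the offset by touching the fingers gently to the desk, then picked the dish up level on the second try.
- **Bottle grips:** the two bottles had been gripped before I knew this, so they were held higher than I planned. They were still set down straight onto their pocket floors.
- **Scene camera:** its dish depth readings in the last picture were unusable, so the dish was confirmed by the top camera depth and by looking at both pictures. Its cap and marker heights read about 2 mm lower than the top camera's.

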